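Pack a jeweller's order into its presentation box

ROBOT

A 7-joint arm with a two-finger parallel gripper is mounted at the origin on the work surface. World frame = base frame: x ahead of the robot, y to its left, z up, the work surface at z = 0. Lengths are in m, angles in rad, forces in N, time in s.
With the tool pointing down it reaches from about 0.425 to 0.975 m from the base axis. Payload 16.7 kg.
Tool frame: the origin (TCP) lies midway between the tips of the shut fingers; the grasp point (between the pads) lies 19 mm behind it (bot.grip_point_offset is the distance from the TCP to the grasp point, in m); x points along the fingers, y is the direction in which the jaws open and shut, and the axes are right-handed (so a half turn about x gives the same grasp; the last joint's range is limited). The gripper opens to 85 mm and grips with 20 to 120 N. Pads are 22 mm wide; open, the fingers measure 114 mm over their backs; the gripper's body (76 mm by 85 mm) begins 54 mm behind the grasp point. The pads swing forward as they close: fully open they stand 13 mm farther back than shut.
Start: joints at [-1.357, 0.426, 0.074, 1.606, -0.034, 1.111, -0.067], TCP at [0.24, 0.631, 0.231] pointing down, gripper open.
Joint ranges: [-2.85, 2.85], [-0.5, 2.14], [-1.23, 1.37], [0.21, 2.46], [-1.02, 4.16], [0.16, 2.05], [-2.73, 2.73]. Speed limits (rad/s): [1.89, 1.89, 2.39, 2.39, 3.01, 3.01, 3.01].

INTERFACE

Orientations are given as a unit quaternion [x, y, z, w].
In Python, from bench import bot gives the robot as it stands.
- The arm moves only by the tool play_rows, never from a script. Its argument "commands" is a list of rows, each an object of numbers: "tx", "ty", "tz": the shift along the tool's x, y, z in cm; "twist": the turn about the tool's x in rad. In form: [{"tx": .., "ty": .., "tz": .., "twist": ..}, ...]. A call has 1 to 5 rows; each row shifts and turns the pose as measured when the row begins, along the tool's axes as they then stand; what a row does not reach is not made up. A row lasts 1/8 s, in which the tool goes at most 62.5 mm and 10.7 degrees, less where a joint would pass 70% of its speed; a pose out of reach is approached as far as the arm can. A call is refused whole if a number of a shift passes 6.25 or a number of a turn 0.188, either way. A call with a gripper value outside its range is refused whole. "hand" is the gripper command: -1 is shut, 1 is fully open, values between are in proportion, set as the call begins (left out, the last holds). The fingers move at their own pace and stop on an object; the grip force is fixed at half the most. Time passes only in rows, so rows that do not move let the fingers close. It gives the time, the measured TCP pose, the force and the opening at its end, in the units of the state.
- bot.get_state(): the state, without advancing time (a new reading comes with each control period).
- bot.grab_frame(name): name is "scene" or "top" or "wrist"; returns a dict with "frame" (384x512x3 uint8, red, green, blue), "fov_y" (degrees; the focal length in pixels is half the picture's height over the tangent of half this angle, whatever the lens; pixels are square), "cx", "cy" (the principal point, pixels), "pose" (4x4, takes a point from camera to world coordinates). Camera axes: x right, y up, looking along -z (the intrinsics and any distortion apply to the point x, -y, -z); pixel columns grow to the right and rows downward; lengths in m; the calibration is good to about 2 mm. A picture is of the moment at which its call begins. There is no depth.
- bot.close_job(): hands the job in, once; it reports no verdict.
Trained networks look in the newest picture that a camera, given by its name, has taken for a name from the list of things; names that differ only in an ending like _2 or _b are one class to them, and where a whole thing is asked for, a point or a joint stands for the part that bears it (a point fixed in the world has none). Each returns a list of dicts, best first, with "confidence" (0 to 1); they miss things now and then, are a little off and sometimes report something else, mostly with a low value. They report only what shows in the picture. A call takes as long as a camera call.
- bot.spot_in(camera, name): "position" ([column, row] as shares, 0 to 1, of the picture: columns of its width, rows of its height, amid what is visible of it).
- bot.silhouettes(camera, name): "region" (384x512 bool, what is visible of it) and "position" ([column, row] as shares, 0 to 1, of the picture: columns of its width, rows of its height, amid what is visible of it).
- bot.tip_of(camera, name): "position" ([column, row] as shares, 0 to 1, of the picture: columns of its width, rows of its height: a listed point, or the origin of a listed thing).
The state is a dict: "time_s": time; "q": joint angles; "joint_vel": joint speeds; "effort": joint torques, N m; "ee_pos": TCP position; "tool_rot": TCP orientation; "force": force on the tool from outside, world axes, zero at the start; "ft_torque": the same for the moment, N m; "finger_gap": finger opening in m.
Only numpy, scipy, OpenCV 4.12 (cv2) and the standard library are available. Lean on these libraries where they do the work, as an engineer would, in place of code of your own. Each camera call takes 0.05 s, during which the arm holds its last target.

TASK

Pack this order for collection: press the clear cover of every display box fully home on its white base, and stand all the small boxes, tins and jars of the order that are on the bench upright on the floor of the slim grey tray, in one snug row. With everything packed and the covers home, put the grey lid on and press it down past its catches until its rim sits on the plinth all round; leave the loupe and the bench tools (hammer, steel block, brass gauge, wax block, flux bottle) where they are.

Things in the scene. Friction and masses are not known exactly. Their poses are not given: they have to be found in the camera images.
- tray: Lower half of a slim dark grey presentation box, fixed to the bench, left or right: plinth 69 (x) x 263 (y) x 6 mm whose top is the inner floor (white liner); on it a neck, an open wall 2.5 mm thick, 16 mm high (top 22 mm above the bench), inside 52 (x) x 248 (y) mm. Four sprung catches in its long outer sides hold the lid. Origin: centre of the underside, on the bench; y along its length.
- lid: Loose dark grey lid, rim down on the bench: outside 67 (x) x 261 (y) x 52 mm high, inside 62 x 256 x 49 deep. Goes over the neck, 2.5 mm to spare a side; stops on the catches some 6 mm proud; some 10 N on its top (on the side that stays up, if askew) brings its rim to the plinth (origin 6 mm above the tray's). Either way round. Origin: centre of the rim plane. 130 g; grip it across 67 mm.
- display1: Display box: white base 40 x 40 x 16 mm under a clear cover of the same outline (46 mm high in all with the cover home, up to 54 mm with it proud); inside, a gold ring on a dark blue pad. May be absent. Origin: centre of the underside; z up, x and y along the sides. About 80 g.
- display2: Display box: white base 40 x 40 x 16 mm under a clear cover of the same outline (46 mm high in all with the cover home, up to 54 mm with it proud); inside, a silver ring with a blue stone on a dark red pad. May be absent. Origin: centre of the underside; z up, x and y along the sides. About 80 g.
- display3: Display box: white base 40 x 40 x 16 mm under a clear cover of the same outline (46 mm high in all with the cover home, up to 54 mm with it proud); inside, a gold brooch with a red stone on a green pad. May be absent. Origin: centre of the underside; z up, x and y along the sides. About 80 g.
- cover1 (a joint): Clear cover of display1, 40 x 40 x 30 mm, slides straight up and down on its white base. Joint value in m: 0 = fully home (whole box 46 mm high); it starts 5 to 8 mm proud. Stiff: about 4 N moves it; it stays where it is left, also when the box is lifted by the cover.
- cover2 (a joint): Clear cover of display2, 40 x 40 x 30 mm, slides straight up and down on its white base. Joint value in m: 0 = fully home (whole box 46 mm high); it starts 5 to 8 mm proud. Stiff: about 4 N moves it; it stays where it is left, also when the box is lifted by the cover.
- cover3 (a joint): Clear cover of display3, 40 x 40 x 30 mm, slides straight up and down on its white base. Joint value in m: 0 = fully home (whole box 46 mm high); it starts 5 to 8 mm proud. Stiff: about 4 N moves it; it stays where it is left, also when the box is lifted by the cover.
- cover1_top (a point): Centre of the top face of the clear cover of display1.
- cover2_top (a point): Centre of the top face of the clear cover of display2.
- cover3_top (a point): Centre of the top face of the clear cover of display3.
- tin: Round aluminium tin, 42 mm across, 44 mm high, with a pale disc in its top. May be absent. Origin: centre of the underside, z up. About 70 g.
- jar: Round amber jar with a black cap and white label, 38 mm across, 46 mm high. May be absent. Origin: centre of the underside, z up. About 80 g.
- ringbox: Closed dark blue ring box with a gold seam, 46 (x) x 36 (y) x 42 mm high. May be absent. Origin: centre of the underside, z up. It goes in with its 46 mm side across the tray. About 90 g.
- cardbox: Closed white card box with a round gold seal on top, 44 (x) x 34 (y) x 40 mm high. May be absent. Origin: centre of the underside, z up. It goes in with its 44 mm side across the tray. About 50 g.
- loupe: Folding loupe, black disc 30 mm across and steel cover, 18 mm high, between tray and lid. Not part of the order. Origin: centre of the disc's underside.
- bench_block: Steel bench block 75 x 75 x 20 mm, beyond the items. Not part of the order. Origin: centre of the underside.
- flux: Amber bottle with a white cap, 44 mm across, 85 mm high, on the far left. Not part of the order. Origin: centre of the underside.
- gauge: Brass stepped gauge, 48 mm across, 40 mm high, beyond the items. Not part of the order. Origin: centre of the underside.
- wax: Green wax block 70 x 32 x 26 mm, beyond the items. Not part of the order. Origin: centre of the underside.
- hammer: Hammer 240 mm long lying on the far right. Not part of the order. Origin: the underside, amid its length.

How it is judged:
On the way:
1. every item present stands on the floor of the tray, with every clear cover fully home, before the lid goes on (x of display1 in the frame of tray between -0.012 and 0.012 m and y of display1 in the frame of tray between -0.107 and 0.107 m and z of each of display1, display2, display3, tin, jar, ringbox, cardbox in the frame of tray below 0.009 m and angle between each of display1, display2, display3, tin, jar, ringbox, cardbox's own z axis and vertical below 0.08 rad and x of display2 in the frame of tray between -0.012 and 0.012 m and y of display2 in the frame of tray between -0.107 and 0.107 m and x of display3 in the frame of tray between -0.012 and 0.012 m and y of display3 in the frame of tray between -0.107 and 0.107 m and x of tin in the frame of tray between -0.012 and 0.012 m and y of tin in the frame of tray between -0.106 and 0.106 m and x of jar in the frame of tray between -0.012 and 0.012 m and y of jar in the frame of tray between -0.108 and 0.108 m and x of ringbox in the frame of tray between -0.012 and 0.012 m and y of ringbox in the frame of tray between -0.109 and 0.109 m and x of cardbox in the frame of tray between -0.012 and 0.012 m and y of cardbox in the frame of tray between -0.11 and 0.11 m and value of joint each of cover1, cover2, cover3 below 0.0015 m and horizontal distance between lid and tray above 0.06 m), for 0.2 s.
At the end, for the whole second after the job is handed in: All items present upright (0.08 rad) on the tray floor (within 3 mm) inside the neck; every clear cover home within 1.5 mm; lid released, at rest, rim within 2.5 mm of the plinth, centred within 8 mm, in line within 0.06 rad, level within 0.025 rad (x of display1 in the frame of tray between -0.012 and 0.012 m and y of display1 in the frame of tray between -0.107 and 0.107 m and z of each of display1, display2, display3, tin, jar, ringbox, cardbox in the frame of tray below 0.009 m and angle between each of display1, display2, display3, tin, jar, ringbox, cardbox's own z axis and vertical below 0.08 rad and x of display2 in the frame of tray between -0.012 and 0.012 m and y of display2 in the frame of tray between -0.107 and 0.107 m and x of display3 in the frame of tray between -0.012 and 0.012 m and y of display3 in the frame of tray between -0.107 and 0.107 m and x of tin in the frame of tray between -0.012 and 0.012 m and y of tin in the frame of tray between -0.106 and 0.106 m and x of jar in the frame of tray between -0.012 and 0.012 m and y of jar in the frame of tray between -0.108 and 0.108 m and x of ringbox in the frame of tray between -0.012 and 0.012 m and y of ringbox in the frame of tray between -0.109 and 0.109 m and x of cardbox in the frame of tray between -0.012 and 0.012 m and y of cardbox in the frame of tray between -0.11 and 0.11 m and value of joint each of cover1, cover2, cover3 below 0.0015 m and z of lid in the frame of tray below 0.0085 m and horizontal distance between lid and tray below 0.008 m and angle between the y axis of lid and the y axis of tray, either way round below 0.06 rad and angle between lid's own z axis and vertical below 0.025 rad and linear speed of lid below 0.02 m/s); the robot touches nothing.
It fails at once if a bystander (loupe, steel block, flux bottle, brass gauge, wax block or hammer) is moved more than 3 cm or knocked over (distance of any of loupe, bench_block, flux, gauge, wax, hammer from where it was at the start of the episode above 0.03 m or angle between flux's own z axis and vertical above 0.5 rad).
Of display1, display2, display3 only 2 to 3 are there at a start; the rules pass over those that are not, and their reading is None.
Of tin, jar, ringbox, cardbox only 3 to 3 are there at a start; the rules pass over those that are not, and their reading is None.
At some moment in a run one of display1, display2, display3, tin, jar, ringbox, cardbox may be knocked a few centimetres aside while the robot is not near it.
It also fails if it takes over 192 s, if anything falls off the work surface, if the arm or the gripper's body presses on something with over 40 N, if the wrist force passes 120 N, or if a joint passes its speed limit or range.

## Working session

There is one attempt and no reset: what is moved stays moved. The work goes in short steps, Python scripts to look and compute and a tool call to move; the robot and the scene stay as the last step left them, time stands still between calls to the robot, and variables do not carry over. Pictures are saved under pics/ and viewed, and the job is handed in when it is done.

Besides the shell and the picture viewer there is one more tool, called after "Call:" as name([rows], argument=value, ...), one row to a line, values as JSON. play_rows: Moves the arm, as the interface text tells. Its arguments: {"type":"object","properties":{"commands":{"type":"array","items":{"type":"object","properties":{"tx":{"type":"number"},"ty":{"type":"number"},"tz":{"type":"number"},"twist":{"type":"number"}}}},"hand":{"type":"number"}},"required":["commands"]}

```bash
ls; mkdir -p pics
cat > h.py <<'E'
import numpy as np, cv2
from bench import bot
def snap(cam,fn):
    f=bot.grab_frame(cam); cv2.imwrite(fn,f['frame'][:,:,::-1]); return f
def ray(f,px):
    K=384/2/np.tan(np.radians(f['fov_y'])/2)
    d=np.array([(px[0]-f['cx'])/K,-(px[1]-f['cy'])/K,-1.0]); P=np.array(f['pose'])
    return P[:3,3],P[:3,:3]@d
def onz(f,px,z):
    o,d=ray(f,px); t=(z-o[2])/d[2]; return o+t*d
def proj(f,p):
    K=384/2/np.tan(np.radians(f['fov_y'])/2);P=np.array(f['pose'])
    c=P[:3,:3].T@(np.array(p)-P[:3,3]); return np.array([f['cx']+K*c[0]/-c[2], f['cy']-K*c[1]/-c[2]])
E
python3 - <<'E'
from h import *
s=bot.get_state()
for k in s: print(k,np.round(s[k],3))
for c in ['scene','top','wrist']:
    f=snap(c,f'pics/{c}0.png'); print(c,{k:(np.round(f[k],3).tolist()) for k in f if k!='frame'})
E
```

```text
pics
time_s 0.0
q [-1.358  0.427  0.074  1.607 -0.034  1.111 -0.067]
joint_vel [ 0.001  0.     0.    -0.001  0.001 -0.001  0.001]
effort [ 1.0000e-03 -9.4984e+01  3.7620e+00 -4.6350e+01  1.9000e-02  1.0000e-02
  0.0000e+00]
ee_pos [0.239 0.631 0.231]
tool_rot [ 0.127  0.696 -0.128  0.695]
force [ 0.963 -0.005  0.378]
ft_torque [ 0.024 -0.042 -0.007]
finger_gap 0.085
scene {'fov_y': 52.652, 'cx': 261.381, 'cy': 191.35, 'pose': [[0.737, -0.475, 0.481, 1.183], [0.676, 0.513, -0.529, -0.613], [0.005, 0.715, 0.699, 0.917], [0.0, 0.0, 0.0, 1.0]]}
top {'fov_y': 44.791, 'cx': 259.054, 'cy': 182.365, 'pose': [[0.027, 0.975, -0.22, 0.33], [-1.0, 0.027, -0.002, -0.011], [0.004, 0.22, 0.975, 1.32], [0.0, 0.0, 0.0, 1.0]]}
wrist {'fov_y': 65.468, 'cx': 258.952, 'cy': 193.551, 'pose': [[0.355, -0.888, -0.293, 0.165], [0.935, 0.337, 0.111, 0.658], [-0.0, -0.313, 0.95, 0.373], [0.0, 0.0, 0.0, 1.0]]}
```

View pics/scene0.png

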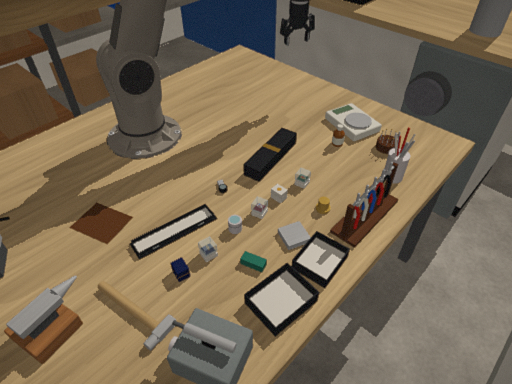

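View pics/top0.png

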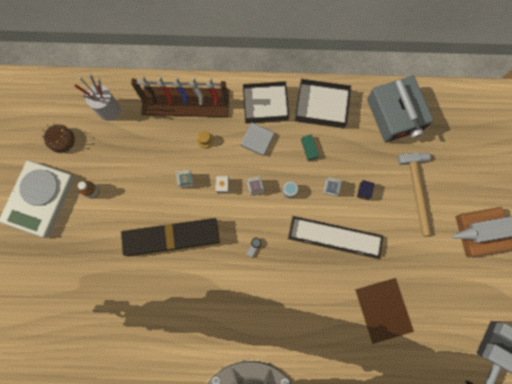

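View pics/wrist0.png

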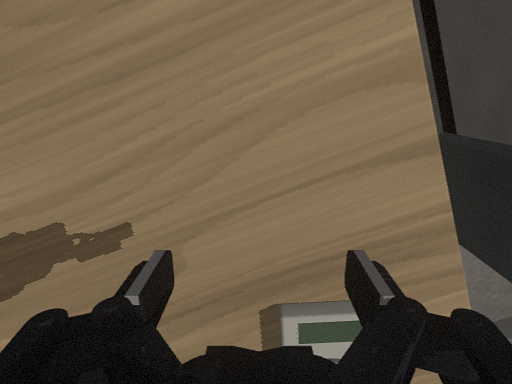

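The scene and top views show six order items in a row: display (185,180), card box (222,184), display (256,186), tin (290,189), display (332,187) and ring box (366,190). The tray is at top-view (336,237), the lid at (170,237) and the loupe at (255,245). Next I'll detect them all with the networks.

```bash
cat >> h.py <<'E'
H=dict(display1=.05,display2=.05,display3=.05,tin=.044,jar=.046,ringbox=.042,cardbox=.04,tray=.006,lid=.052,loupe=.018,bench_block=.02,flux=.085,gauge=.04,wax=.026,hammer=.02)
E
python3 - <<'E'
from h import *
f={}
for c in ['top','scene']: f[c]=bot.grab_frame(c)
big=cv2.resize(f['top']['frame'],None,fx=1,fy=1)
for n in H:
  for c in ['top','scene']:
    out=[]
    for r in bot.tip_of(c,n)[:2]:
        p=np.array(r['position'])*[512,384]; w=onz(f[c],p,0 if n!='lid' else 0)
        out.append((round(r['confidence'],2),p.round(1).tolist(),w.round(3)[:2].tolist()))
    print(n,c,out)
E
```

```text
display1 top [(0.84, [327.8, 187.3], [0.619, -0.208]), (0.62, [253.6, 186.5], [0.615, 0.007])]
display1 scene [(0.81, [303.1, 183.2], [0.63, 0.209]), (0.74, [207.3, 252.5], [0.609, -0.213])]
display2 top [(0.84, [327.8, 187.3], [0.619, -0.208]), (0.62, [253.6, 186.5], [0.615, 0.007])]
display2 scene [(0.81, [303.1, 183.2], [0.63, 0.209]), (0.74, [207.3, 252.5], [0.609, -0.213])]
display3 top [(0.84, [327.8, 187.3], [0.619, -0.208]), (0.62, [253.6, 186.5], [0.615, 0.007])]
display3 scene [(0.81, [303.1, 183.2], [0.63, 0.209]), (0.74, [207.3, 252.5], [0.609, -0.213])]
tin top [(0.65, [290.2, 190.6], [0.606, -0.099]), (0.34, [92.2, 193.1], [0.583, 0.472])]
tin scene [(0.55, [232.1, 228.3], [0.596, -0.1])]
jar top [(0.73, [337.6, 234.1], [0.484, -0.235])]
jar scene []
ringbox top [(0.56, [361.0, 191.5], [0.609, -0.304])]
ringbox scene [(0.79, [181.7, 271.9], [0.606, -0.306])]
cardbox top [(0.6, [225.3, 181.4], [0.628, 0.09])]
cardbox scene [(0.72, [209.5, 243.3], [0.588, -0.186]), (0.61, [260.5, 202.8], [0.586, 0.04])]
tray top [(0.72, [337.8, 235.2], [0.481, -0.236]), (0.41, [418.0, 195
[... 383 characters left out ...]
6, 0.096])]
bench_block top [(0.68, [255.3, 142.2], [0.75, 0.006])]
bench_block scene [(0.6, [294.1, 233.8], [0.75, 0.013])]
flux top [(0.64, [308.4, 147.9], [0.736, -0.151]), (0.52, [90.9, 191.1], [0.588, 0.476])]
flux scene [(0.57, [338.9, 143.0], [0.591, 0.484]), (0.43, [273.3, 159.2], [0.469, 0.237])]
gauge top [(0.47, [206.4, 142.3], [0.745, 0.151]), (0.19, [91.7, 192.2], [0.585, 0.474])]
gauge scene [(0.78, [321.8, 206.7], [0.744, 0.162])]
wax top [(0.57, [309.9, 145.1], [0.745, -0.156]), (0.33, [256.5, 182.9], [0.626, -0.001])]
wax scene [(0.56, [251.8, 261.1], [0.724, -0.147])]
hammer top [(0.57, [419.4, 196.9], [0.598, -0.473])]
hammer scene [(0.61, [131.7, 307.1], [0.595, -0.462])]
```

Run:
```python
import cv2
a=cv2.imread('pics/top0.png')[150:260,110:400]
cv2.imwrite('pics/topcrop0.png',cv2.resize(a,None,fx=2.7,fy=2.7,interpolation=cv2.INTER_CUBIC))
```

```text
(no output)
```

View pics/topcrop0.png

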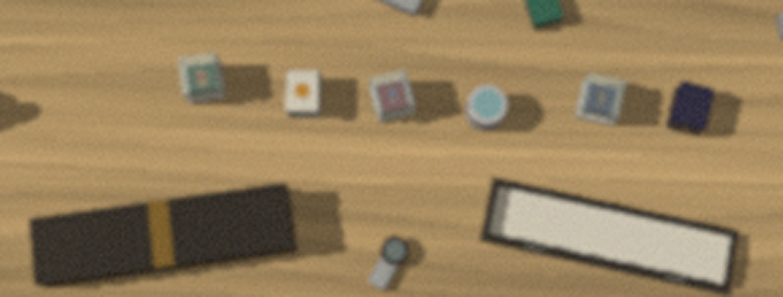

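```bash
cat >> h.py <<'E'
from scipy.spatial.transform import Rotation as R
def axes(): 
    s=bot.get_state(); return np.array(s['ee_pos']),R.from_quat(s['tool_rot']).as_matrix(),s
def wrap(a): return (a+np.pi/2)%np.pi-np.pi/2
def plan(target,yaw=None,maxd=0.055,maxt=0.17,keep=False):
    """yaw: desired angle of tool y axis in world (mod pi). prints rows"""
    p,M,s=axes(); t=np.array(target)
    cur=np.arctan2(M[1,1],M[0,1]); dy=0 if yaw is None else wrap(yaw-cur)
    # twist about tool x (down) => yaw decreases with + twist
    d=t-p; n=max(1,int(np.ceil(max(np.linalg.norm(d)/maxd,abs(dy)/maxt))))
    tw=-dy/n; rows=[]
    for i in range(n):
        A=M@R.from_rotvec([tw*i,0,0]).as_matrix()
        l=A.T@(d/n)*100; rows.append([round(float(v),2) for v in l]+[round(tw,3)])
    print('t%.2f'%s['time_s'],'pos',p.round(4),'yaw',round(cur,3),'tilt',M[:,0].round(3),'gap',round(s['finger_gap'],4),'F',np.round(s['force'],1),'q7 %.2f'%s['q'][6])
    print('d',d.round(4),'dyaw',round(dy,3),'n',n)
    for r in rows: print(r)
E
python3 - <<'E'
from h import *
plan([.56,.1,.30],0.0)
E
```

```text
t1.75 pos [0.2395 0.631  0.2313] yaw 1.208 tilt [-0. -0. -1.] gap 0.0852 F [-0.2  0.8  0.3] q7 -0.07
d [ 0.3205 -0.531   0.0687] dyaw -1.208 n 12
[-0.57, -3.19, 4.07, np.float64(0.101)]
[-0.57, -2.76, 4.37, np.float64(0.101)]
[-0.57, -2.31, 4.62, np.float64(0.101)]
[-0.57, -1.84, 4.83, np.float64(0.101)]
[-0.57, -1.34, 4.99, np.float64(0.101)]
[-0.57, -0.83, 5.1, np.float64(0.101)]
[-0.57, -0.32, 5.16, np.float64(0.101)]
[-0.57, 0.2, 5.16, np.float64(0.101)]
[-0.57, 0.72, 5.12, np.float64(0.101)]
[-0.57, 1.23, 5.02, np.float64(0.101)]
[-0.57, 1.73, 4.87, np.float64(0.101)]
[-0.57, 2.21, 4.67, np.float64(0.101)]
```

Call:
play_rows([
  {"tx": -0.6,"ty": -3.2,"tz": 4.1,"twist": 0.1},
  {"tx": -0.6,"ty": -2.8,"tz": 4.4,"twist": 0.1},
  {"tx": -0.6,"ty": -2.3,"tz": 4.6,"twist": 0.1},
  {"tx": -0.6,"ty": -1.8,"tz": 4.8,"twist": 0.1},
  {"tx": -0.6,"ty": -1.3,"tz": 5.0,"twist": 0.1},
], hand=1)

```text
time_s: 2.38
ee_pos: [0.3738, 0.4064, 0.261]
tool_rot: [0.299, 0.642, -0.298, 0.641]
force: [1.0, 1.0, -0.0]
finger_gap: 0.0854
```

Call:
play_rows([
  {"tx": -0.6,"ty": -0.8,"tz": 5.1,"twist": 0.1},
  {"tx": -0.6,"ty": -0.3,"tz": 5.2,"twist": 0.1},
  {"tx": -0.6,"ty": 0.2,"tz": 5.2,"twist": 0.1},
  {"tx": -0.6,"ty": 0.7,"tz": 5.1,"twist": 0.1},
  {"tx": -0.6,"ty": 1.2,"tz": 5.0,"twist": 0.1},
])

```text
time_s: 3.0
ee_pos: [0.5086, 0.1756, 0.293]
tool_rot: [0.453, 0.544, -0.451, 0.543]
force: [1.2, -0.4, 0.2]
finger_gap: 0.085
```

Run:
```python
from h import *
plan([.56,.1,.30],0.0)
```

```text
t3.00 pos [0.5086 0.1756 0.293 ] yaw 0.183 tilt [ 0.001  0.004 -1.   ] gap 0.085 F [ 1.2 -0.4  0.2] q7 -0.18
d [ 0.0514 -0.0756  0.007 ] dyaw -0.183 n 2
[-0.36, 1.84, 4.18, np.float64(0.091)]
[-0.36, 2.22, 4.0, np.float64(0.091)]
```

Call:
play_rows([
  {"tx": -0.4,"ty": 1.8,"tz": 4.2,"twist": 0.09},
  {"tx": -0.4,"ty": 2.2,"tz": 4.0,"twist": 0.09},
  {"tx": 0,"ty": 3,"tz": 4.0,"twist": 0},
])

```text
time_s: 3.38
ee_pos: [0.5914, 0.0553, 0.3024]
tool_rot: [0.503, 0.499, -0.499, 0.498]
force: [-0.2, 0.9, -0.1]
finger_gap: 0.0854
```

Run:
```python
from h import *
f=snap('wrist','pics/w1.png'); print(f['pose'])
np.save('pics/w1pose.npy',f['pose'])
```

```text
[[ 0.99998215  0.00574751 -0.00163275  0.59205454]
 [-0.00496937  0.95175642  0.30681433  0.13374602]
 [ 0.0033174  -0.30680074  0.95176799  0.44545892]
 [ 0.          0.          0.          1.        ]]
```

View pics/w1.png

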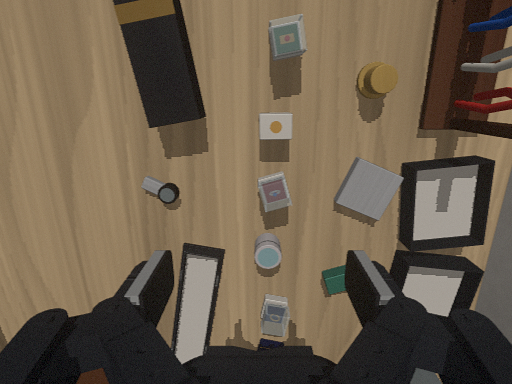

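The wrist view shows all six items: display3 (288,40), card box (275,127), display2 (274,192), tin (267,252), display1 (275,315) and ring box partly hidden (270,345). The tray is at (200,300) and the lid at (160,60). I'll fit box models to the silhouettes.

```bash
cat >> h.py <<'E'
from scipy.optimize import minimize
SZ=dict(display=(.04,.04,.0525),tin=(.042,.042,.044),jar=(.038,.038,.046),ringbox=(.046,.036,.042),cardbox=(.044,.034,.040),lid=(.067,.261,.052),tray=(.069,.263,.022))
def kind(n): return 'display' if n.startswith('display') else n
def hull(f,n,x,y,a,h=None,z0=0):
    w,d,hh=SZ[kind(n)]; h=hh if h is None else h
    if n in('tin','jar'):
        t=np.linspace(0,2*np.pi,40); c=np.c_[w/2*np.cos(t),w/2*np.sin(t)]
    else: c=np.array([[1,1],[1,-1],[-1,-1],[-1,1]])*[w/2,d/2]
    c=c@np.array([[np.cos(a),np.sin(a)],[-np.sin(a),np.cos(a)]])
    if n=='tray': 
        P=[proj(f,(x+u,y+v,0.003)) for u,v in c]
    else: P=[proj(f,(x+u,y+v,z)) for u,v in c for z in (z0,z0+h)]
    return cv2.convexHull(np.array(P,np.float32)).reshape(-1,2)
def iou(f,n,mask,q,h=None,z0=0):
    S=4; hu=hull(f,n,*q,h=h,z0=z0); x0,y0=np.maximum(0,np.argwhere(mask).min(0)[::-1]-15); x1,y1=np.argwhere(mask).max(0)[::-1]+15
    x1=min(x1,512);y1=min(y1,384)
    m=cv2.resize(mask[y0:y1,x0:x1].astype(np.uint8),None,fx=S,fy=S,interpolation=cv2.INTER_NEAREST)
    r=np.zeros_like(m); cv2.fillPoly(r,[np.round(((hu-[x0,y0])+.5)*S-.5).astype(np.int32)],1)
    return (r&m).sum()/max(1,(r|m).sum())
def fit(f,n,mask,guess,h=None,z0=0):
    best=None
    for a0 in ([0] if n in('tin','jar') else np.linspace(-.6,.6,5)+guess[2]):
        s=[[guess[0],guess[1],a0],[guess[0]+.01,guess[1],a0],[guess[0],guess[1]+.01,a0],[guess[0],guess[1],a0+.2]]
        r=minimize(lambda q:-iou(f,n,mask,q,h,z0),s[0],method='Nelder-Mead',options=dict(initial_simplex=s,maxiter=120,xatol=2e-4,fatol=1e-4))
        if best is None or r.fun<best.fun: best=r
    return best.x,-best.fun
def find(cam,f,n,guess,h=None,z0=0):
    px=proj(f,[guess[0],guess[1],z0+.02]); out=None
    for r in bot.silhouettes(cam,n):
        c=np.array(r['position'])*[512,384]
        if np.linalg.norm(c-px)<(25 if n!='lid' and n!='tray' else 80) and r['region'].sum()>20:
            q,s=fit(f,n,r['region'],guess,h,z0); 
            if out is None or s>out[1]+.05: out=(q.round(4),round(s,3),round(r['confidence'],2),c.round(1))
    return out
G=dict(display3=(.62,.209,0),cardbox=(.61,.09,0),display2=(.61,.003,0),tin=(.605,-.1,0),display1=(.61,-.21,0),ringbox=(.608,-.305,0),tray=(.465,-.232,-.19),lid=(.46,.232,.1))
E
python3 - <<'E'
from h import *
f=bot.grab_frame('wrist')
for n in G: 
    if n not in('ringbox',): print(n,find('wrist',f,n,G[n]))
E
```

```text
display3 (array([0.6276, 0.2032, 0.163 ]), np.float64(0.962), 0.58, array([285. ,  30.5]))
cardbox (array([0.6145, 0.0964, 0.0114]), np.float64(0.956), 0.76, array([270.2, 119.8]))
display2 (array([0.614 , 0.0041, 0.2293]), np.float64(0.933), 0.61, array([274.2, 185.8]))
tin (array([ 0.6049, -0.0964,  0.0405]), np.float64(0.935), 0.71, array([263.8, 249.4]))
display1 (array([ 0.617 , -0.2172, -0.1397]), np.float64(0.927), 0.76, array([268.5, 308.5]))
tray (array([ 0.4762, -0.2267, -0.1881]), np.float64(0.924), 0.68, array([194. , 294.2]))
lid (array([0.4615, 0.2314, 0.1686]), np.float64(0.987), 0.93, array([156.3,  54.8]))
```

```bash
cat >> h.py <<'E'
def overlay(f,items,fn,crop=None,S=3):
    im=cv2.resize(np.ascontiguousarray(f['frame'][:,:,::-1]),None,fx=S,fy=S,interpolation=cv2.INTER_CUBIC)
    for n,q in items: 
        z0=q[3] if len(q)>3 else 0
        cv2.polylines(im,[np.round((hull(f,n,*q[:3],z0=z0)+.5)*S).astype(np.int32)],True,(0,0,255),1)
    if crop: im=im[crop[1]*S:crop[3]*S,crop[0]*S:crop[2]*S]
    cv2.imwrite(fn,im)
E
python3 - <<'E'
from h import *
f=bot.grab_frame('wrist')
overlay(f,[('display3',(0.6276, 0.2032, 0.163 )),('cardbox',(0.6145, 0.0964, 0.0114)),('display2',(0.614 , 0.0041, 0.2293)),('tin',(0.6049, -0.0964,0)),('display1',( 0.617 , -0.2172, -0.1397)),('tray',(0.4762, -0.2267, -0.1881)),('lid',(0.4615, 0.2314, 0.1686))],'pics/ov1.png',(110,0,340,190),3)
overlay(f,[('display3',(0.6276, 0.2032, 0.163 )),('cardbox',(0.6145, 0.0964, 0.0114)),('display2',(0.614 , 0.0041, 0.2293)),('tin',(0.6049, -0.0964,0)),('display1',( 0.617 , -0.2172, -0.1397)),('tray',(0.4762, -0.2267, -0.1881))],'pics/ov2.png',(110,190,340,384),3)
E
```

```text
(no output)
```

View pics/ov1.png

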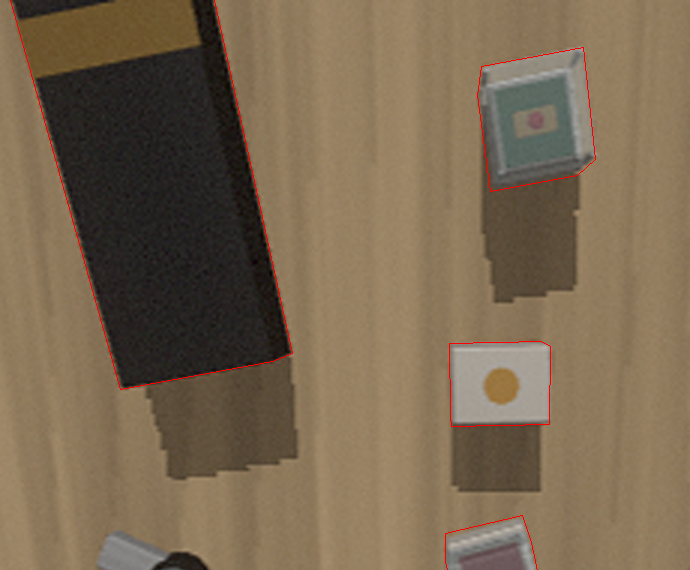

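View pics/ov2.png

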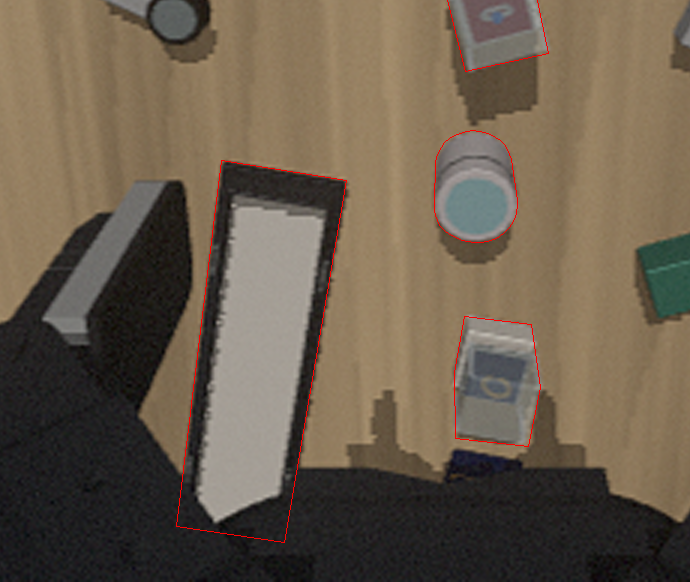

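Call:
play_rows([
  {"tx": 0,"ty": -1,"tz": 6},
  {"tx": 0,"ty": -1,"tz": 6},
  {"tx": 0,"ty": -1,"tz": 6},
  {"tx": 0,"ty": 0,"tz": 6},
  {"tx": 0,"ty": 0,"tz": 6},
])

```text
$.commands[0]: bad value
```

Call:
play_rows([
  {"tx": 0,"ty": 0,"tz": 6},
  {"tx": 0,"ty": 0,"tz": 4},
  {"tx": 0,"ty": 0,"tz": 0},
])

```text
$.commands[0]: bad value
```

Run:
```python
from h import *
f=snap('wrist','pics/w2.png')
it=[]
for n in ['ringbox','display1','tin','tray']:
    r=find('wrist',f,n,G[n]); print(n,r)
    if r: it.append((n,r[0]))
overlay(f,it,'pics/ov3.png',None,1.5)
plan([.6,-.3,.3])
```

```text
ringbox (array([ 0.6063, -0.315 ,  1.5616]), np.float64(0.314), 0.58, array([266.6, 344.2]))
display1 (array([ 0.6168, -0.2165, -0.1806]), np.float64(0.957), 0.81, array([272.7, 313.5]))
tin (array([ 0.6046, -0.0962,  0.0505]), np.float64(0.942), 0.65, array([266.7, 254.5]))
tray (array([ 0.4761, -0.2265, -0.1935]), np.float64(0.907), 0.71, array([195.2, 300.1]))
t4.12 pos [0.5906 0.0565 0.3018] yaw -0.004 tilt [ 0.002  0.005 -1.   ] gap 0.0851 F [-0.5 -0.7 -0.2] q7 -0.05
d [ 0.0094 -0.3565 -0.0018] dyaw 0 n 7
[0.0, 0.15, 5.09, 0.0]
[0.0, 0.15, 5.09, 0.0]
[0.0, 0.15, 5.09, 0.0]
[0.0, 0.15, 5.09, 0.0]
[0.0, 0.15, 5.09, 0.0]
[0.0, 0.15, 5.09, 0.0]
[0.0, 0.15, 5.09, 0.0]
```

View pics/w2.png

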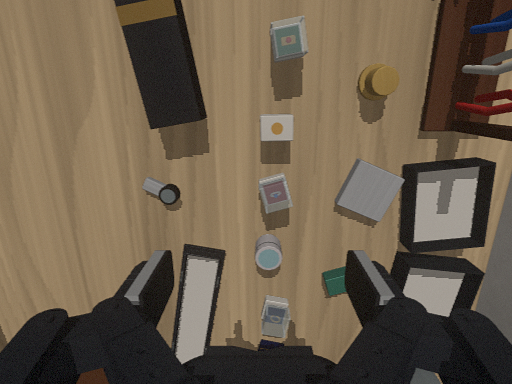

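The call was refused because every row needs all four fields. I'll resend it.

Call:
play_rows([
  {"tx": 0,"ty": 0,"tz": 6,"twist": 0},
  {"tx": 0,"ty": 0,"tz": 6,"twist": 0},
  {"tx": 0,"ty": 0,"tz": 6,"twist": 0},
  {"tx": 0,"ty": 0,"tz": 6,"twist": 0},
  {"tx": 0,"ty": 0,"tz": 6,"twist": 0},
])

```text
time_s: 4.75
ee_pos: [0.5919, -0.2451, 0.3001]
tool_rot: [0.5, 0.503, -0.495, 0.501]
force: [-0.1, 0.5, 0.6]
finger_gap: 0.0851
```

Call:
play_rows([
  {"tx": 0,"ty": 0,"tz": 6,"twist": 0},
  {"tx": 0,"ty": 0,"tz": 4,"twist": 0},
  {"tx": 0,"ty": 0,"tz": 0,"twist": 0},
])

```text
time_s: 5.12
ee_pos: [0.5906, -0.3535, 0.2992]
tool_rot: [0.501, 0.501, -0.497, 0.5]
force: [0.1, 0.6, -0.2]
finger_gap: 0.0853
```

Run:
```python
from h import *
f=snap('wrist','pics/w3.png')
it=[]
for n in ['ringbox','display1','tin','tray']:
    r=find('wrist',f,n,G[n]); print(n,r)
    if r: it.append((n,r[0]))
overlay(f,it,'pics/ov3.png',None,1.5)
plan([.6,-.3,.3])
```

```text
ringbox (array([ 0.6106, -0.3122, -0.2306]), np.float64(0.95), 0.79, array([273.9, 125.9]))
display1 (array([ 0.6167, -0.2172, -0.2059]), np.float64(0.965), 0.78, array([280. ,  45.9]))
tin None
tray (array([ 0.476 , -0.2289, -0.1869]), np.float64(0.979), 0.75, array([171.8,  72.2]))
t5.38 pos [ 0.5926 -0.3482  0.2995] yaw 0.009 tilt [ 0.004  0.007 -1.   ] gap 0.0854 F [ 0.5  0.5 -0.4] q7 0.71
d [0.0074 0.0482 0.0005] dyaw 0 n 1
[-0.01, 0.78, -4.81, 0.0]
```

View pics/ov3.png

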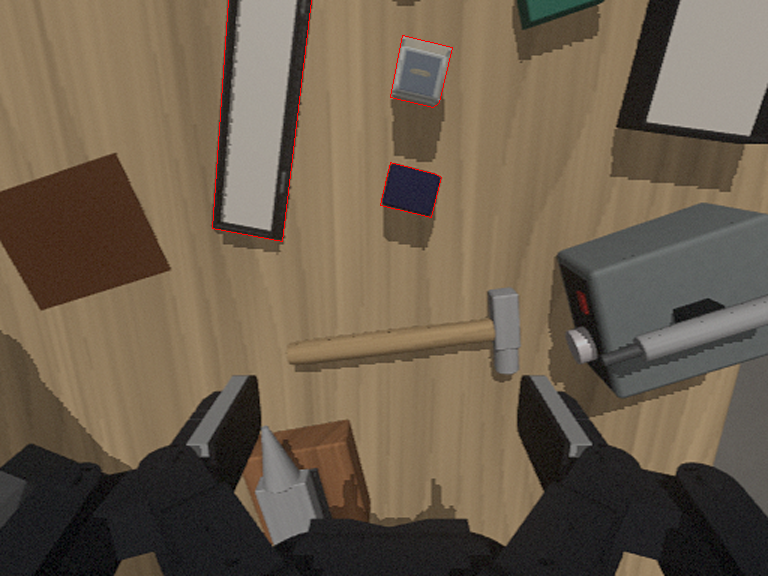

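Run:
```python
from h import *
plan([.6106,-.3122,.07],-.2306)
```

```text
t5.38 pos [ 0.5926 -0.3482  0.2995] yaw 0.009 tilt [ 0.004  0.007 -1.   ] gap 0.0854 F [ 0.5  0.5 -0.4] q7 0.71
d [ 0.018   0.036  -0.2295] dyaw -0.24 n 5
[4.6, 0.35, -0.69, np.float64(0.048)]
[4.6, 0.31, -0.7, np.float64(0.048)]
[4.6, 0.28, -0.72, np.float64(0.048)]
[4.6, 0.25, -0.73, np.float64(0.048)]
[4.6, 0.21, -0.74, np.float64(0.048)]
```

Call:
play_rows([
  {"tx": 4.6,"ty": 0.4,"tz": -0.8,"twist": 0.05},
  {"tx": 4.6,"ty": 0.3,"tz": -0.8,"twist": 0.05},
  {"tx": 4.6,"ty": 0.3,"tz": -0.7,"twist": 0.05},
  {"tx": 4.6,"ty": 0.2,"tz": -0.7,"twist": 0.05},
  {"tx": 4.6,"ty": 0.2,"tz": -0.7,"twist": 0.05},
])

```text
time_s: 6.0
ee_pos: [0.617, -0.3038, 0.0691]
tool_rot: [0.561, 0.435, -0.551, 0.438]
force: [0.7, 0.3, -0.2]
finger_gap: 0.0854
```

Run:
```python
from h import *
plan([.6106,-.3122,.016],-.2306)
f=snap('wrist','pics/w4.png')
```

```text
t6.00 pos [ 0.617  -0.3038  0.0691] yaw -0.239 tilt [ 0.014  0.006 -1.   ] gap 0.0854 F [ 0.7  0.3 -0.2] q7 0.55
d [-0.0064 -0.0084 -0.0531] dyaw 0.009 n 1
[5.3, -0.49, 1.02, np.float64(-0.009)]
```

View pics/w4.png

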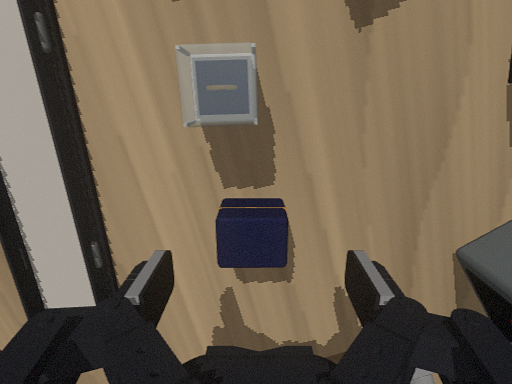

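Call:
play_rows([
  {"tx": 2.5,"ty": -0.5,"tz": 1.0,"twist": 0},
  {"tx": 2.0,"ty": 0,"tz": 0,"twist": 0},
])

```text
time_s: 6.3
ee_pos: [0.6097, -0.3063, 0.0178]
tool_rot: [0.56, 0.439, -0.551, 0.437]
force: [0.8, -0.9, 1.0]
finger_gap: 0.0854
```

Run:
```python
from h import *
plan([.6106,-.3122,.016],-.2306)
```

```text
t6.30 pos [ 0.6097 -0.3063  0.0178] yaw -0.235 tilt [ 0.008  0.01  -1.   ] gap 0.0854 F [ 0.8 -0.9  1. ] q7 0.60
d [ 0.0009 -0.0059 -0.0018] dyaw 0.004 n 1
[0.18, 0.22, 0.56, np.float64(-0.004)]
```

Call:
play_rows([
  {"tx": 0.2,"ty": 0.2,"tz": 0.6,"twist": 0},
  {"tx": 0,"ty": 0,"tz": 0,"twist": 0},
])

```text
time_s: 6.55
ee_pos: [0.6114, -0.3122, 0.0166]
tool_rot: [0.559, 0.439, -0.55, 0.438]
force: [-0.2, 0.5, 0.5]
finger_gap: 0.0852
```

Call:
play_rows([
  {"tx": 0,"ty": 0,"tz": 0,"twist": 0},
  {"tx": 0,"ty": 0,"tz": 0,"twist": 0},
  {"tx": 0,"ty": 0,"tz": 0,"twist": 0},
  {"tx": 0,"ty": 0,"tz": 0,"twist": 0},
], hand=-1)

```text
time_s: 7.05
ee_pos: [0.6132, -0.3126, 0.0197]
tool_rot: [0.56, 0.438, -0.549, 0.439]
force: [-0.8, -0.8, -1.0]
finger_gap: 0.0449
```

```bash
cat >> h.py <<'E'
TR=np.array([.476,-.2278,-.188])
def tw(u,v,z=0):
    a=TR[2]; return np.array([TR[0]+np.cos(a)*u-np.sin(a)*v, TR[1]+np.sin(a)*u+np.cos(a)*v, z])
E
python3 - <<'E'
from h import *
plan(tw(0,-.104,.1),TR[2])
f=snap('wrist','pics/w5.png')
E
```

```text
t7.05 pos [ 0.6132 -0.3126  0.0197] yaw -0.232 tilt [ 0.013  0.009 -1.   ] gap 0.0449 F [-0.8 -0.8 -1. ] q7 0.61
d [-0.1566 -0.0173  0.0803] dyaw 0.044 n 4
[-2.06, -3.69, 1.3, np.float64(-0.011)]
[-2.06, -3.7, 1.26, np.float64(-0.011)]
[-2.06, -3.72, 1.22, np.float64(-0.011)]
[-2.06, -3.73, 1.18, np.float64(-0.011)]
```

View pics/w5.png

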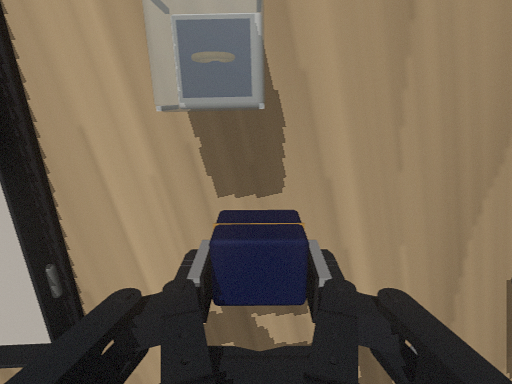

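Ring box gripped (gap 45 mm), sitting at (258,260) between the pads, with display1 at (213,55). Next I'll lift it and move to the tray.

Call:
play_rows([
  {"tx": -4.5,"ty": 0,"tz": 0,"twist": 0},
  {"tx": -3.5,"ty": -3.7,"tz": 1.2,"twist": 0},
  {"tx": 0,"ty": -5.5,"tz": 1.9,"twist": -0.02},
  {"tx": 0,"ty": -5.5,"tz": 1.9,"twist": -0.02},
])

```text
time_s: 7.6
ee_pos: [0.4574, -0.3285, 0.0989]
tool_rot: [0.55, 0.451, -0.539, 0.452]
force: [0.1, -0.5, -0.6]
finger_gap: 0.045
```

Run:
```python
from h import *
plan(tw(0,-.104,.05),TR[2])
f=snap('wrist','pics/w6.png')
```

```text
t7.60 pos [ 0.4574 -0.3285  0.0989] yaw -0.186 tilt [ 0.013  0.008 -1.   ] gap 0.045 F [ 0.1 -0.5 -0.6] q7 0.74
d [-0.0008 -0.0014 -0.0489] dyaw -0.002 n 1
[4.89, -0.11, 0.21, np.float64(0.002)]
```

View pics/w6.png

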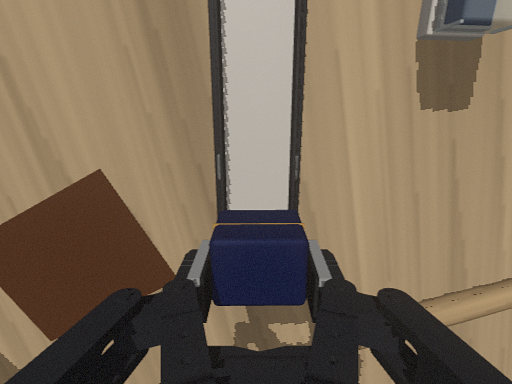

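Call:
play_rows([
  {"tx": 4.0,"ty": -0.1,"tz": 0.2,"twist": 0},
  {"tx": 1.0,"ty": 0,"tz": 0,"twist": 0},
])

```text
time_s: 7.9
ee_pos: [0.4473, -0.332, 0.0493]
tool_rot: [0.551, 0.449, -0.54, 0.45]
force: [0.5, 0.6, -0.5]
finger_gap: 0.0448
```

Run:
```python
from h import *
plan(tw(0,-.104,.026),TR[2])
f=snap('wrist','pics/w7.png')
```

```text
t7.90 pos [ 0.4473 -0.332   0.0493] yaw -0.193 tilt [ 0.013  0.009 -1.   ] gap 0.0448 F [ 0.5  0.6 -0.5] q7 0.81
d [ 0.0093  0.0021 -0.0233] dyaw 0.005 n 1
[2.34, 0.85, -0.36, np.float64(-0.005)]
```

View pics/w7.png

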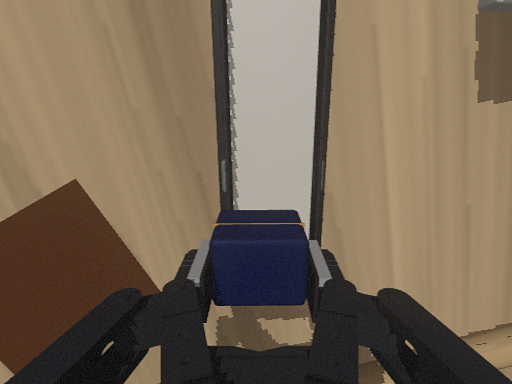

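Call:
play_rows([
  {"tx": 0,"ty": 0.9,"tz": -0.3,"twist": 0},
  {"tx": 0,"ty": 0,"tz": 0,"twist": 0},
])

```text
time_s: 8.2
ee_pos: [0.4599, -0.3313, 0.0508]
tool_rot: [0.551, 0.449, -0.54, 0.451]
force: [0.8, 0.8, -1.3]
finger_gap: 0.0449
```

Run:
```python
from h import *
plan(tw(0,-.104,.026),TR[2])
f=snap('wrist','pics/w8.png')
```

```text
t8.20 pos [ 0.4599 -0.3313  0.0508] yaw -0.192 tilt [ 0.014  0.008 -1.   ] gap 0.0449 F [ 0.8  0.8 -1.3] q7 0.79
d [-0.0033  0.0013 -0.0248] dyaw 0.004 n 1
[2.47, -0.38, -0.04, np.float64(-0.004)]
```

View pics/w8.png

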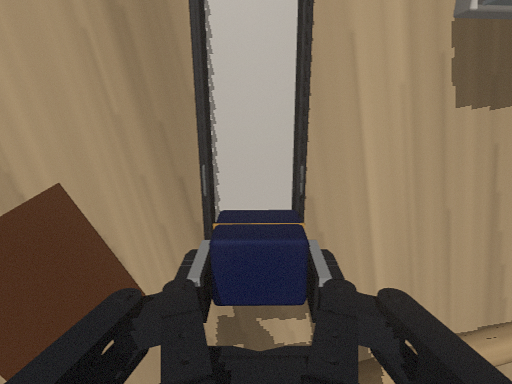

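Call:
play_rows([
  {"tx": 0.8,"ty": -0.4,"tz": 0,"twist": 0},
  {"tx": 0,"ty": 0,"tz": 0,"twist": 0},
  {"tx": 0,"ty": 0,"tz": 0,"twist": 0},
])

```text
time_s: 8.62
ee_pos: [0.4557, -0.3305, 0.0428]
tool_rot: [0.551, 0.449, -0.54, 0.451]
force: [-0.9, 0.7, -1.1]
finger_gap: 0.0453
```

Run:
```python
from h import *
plan(tw(0,-.104,.026),TR[2])
f=snap('wrist','pics/w9.png')
```

```text
t8.62 pos [ 0.4557 -0.3305  0.0428] yaw -0.192 tilt [ 0.015  0.008 -1.   ] gap 0.0453 F [-0.9  0.7 -1.1] q7 0.80
d [ 0.0008  0.0005 -0.0168] dyaw 0.004 n 1
[1.68, 0.05, -0.05, np.float64(-0.004)]
```

View pics/w9.png

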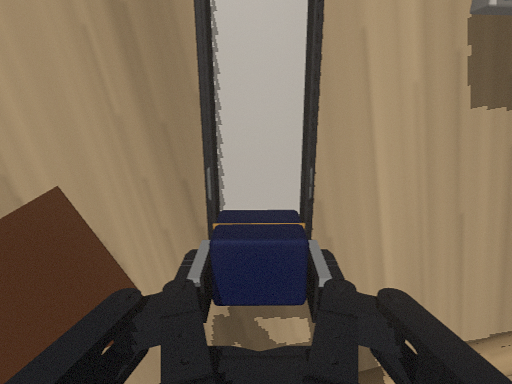

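Call:
play_rows([
  {"tx": 0.9,"ty": 0.1,"tz": 0,"twist": 0},
  {"tx": 0.7,"ty": 0,"tz": 0,"twist": 0},
  {"tx": 0,"ty": 0,"tz": 0,"twist": 0},
])

```text
time_s: 9.05
ee_pos: [0.4569, -0.3304, 0.0255]
tool_rot: [0.551, 0.449, -0.54, 0.451]
force: [0.4, 0.3, -0.5]
finger_gap: 0.045
```

Run:
```python
from h import *
plan(tw(0,-.104,.026),TR[2])
f=snap('wrist','pics/w10.png')
```

```text
t9.05 pos [ 0.4569 -0.3304  0.0255] yaw -0.192 tilt [ 0.015  0.008 -1.   ] gap 0.045 F [ 0.4  0.3 -0.5] q7 0.82
d [-0.0004  0.0005  0.0005] dyaw 0.004 n 1
[-0.05, -0.04, -0.04, np.float64(-0.004)]
```

View pics/w10.png

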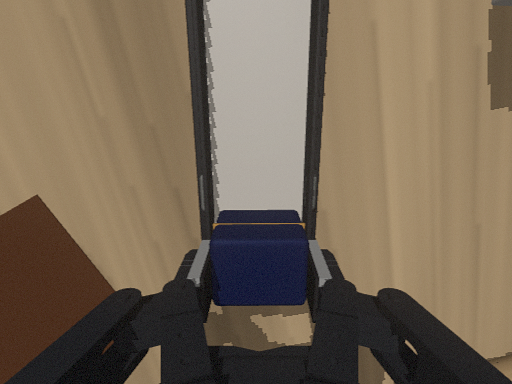

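Call:
play_rows([
  {"tx": 0.2,"ty": 0,"tz": 0,"twist": 0},
  {"tx": 0.1,"ty": 0,"tz": 0,"twist": 0},
])

```text
time_s: 9.35
ee_pos: [0.4572, -0.3308, 0.025]
tool_rot: [0.552, 0.448, -0.539, 0.451]
force: [-8.2, 7.1, 28.9]
finger_gap: 0.0451
```

Call:
play_rows([
  {"tx": 0,"ty": 0,"tz": 0,"twist": 0},
  {"tx": -0.1,"ty": 0,"tz": 0,"twist": 0},
  {"tx": 0,"ty": 0,"tz": 0,"twist": 0},
], hand=1)

```text
time_s: 9.72
ee_pos: [0.4576, -0.3312, 0.0267]
tool_rot: [0.552, 0.448, -0.539, 0.451]
force: [-0.8, 0.2, 0.7]
finger_gap: 0.0852
```

Call:
play_rows([
  {"tx": -4,"ty": 0,"tz": 0,"twist": 0},
  {"tx": -6,"ty": 0,"tz": 0,"twist": 0},
  {"tx": -6,"ty": 1,"tz": 0,"twist": 0},
  {"tx": -3,"ty": 3,"tz": 2,"twist": 0},
  {"tx": 0,"ty": 2,"tz": 0,"twist": 0},
])

```text
time_s: 10.35
ee_pos: [0.5094, -0.3644, 0.2231]
tool_rot: [0.552, 0.448, -0.539, 0.451]
force: [0.1, 0.4, -0.7]
finger_gap: 0.0856
```

Run:
```python
from h import *
f=snap('wrist','pics/w11.png')
it=[]
for n,g,z0 in [('display1',(.617,-.217,-.2),0),('ringbox',tw(0,-.104,TR[2]),.006),('tray',TR,0)]:
    r=find('wrist',f,n,g,z0=z0); print(n,r)
    if r: it.append((n,tuple(r[0])+(z0,)))
overlay(f,it,'pics/ov4.png',None,1.5)
print(tw(0,-.104))
plan([.617,-.217,.08],-.2)
```

```text
display1 (array([ 0.6168, -0.2163, -0.2184]), np.float64(0.978), 0.55, array([334.4,  15. ]))
ringbox (array([ 0.4587, -0.3311, -0.1476]), np.float64(0.888), 0.98, array([205.3, 149.5]))
tray (array([ 0.4845, -0.1848, -0.189 ]), np.float64(0.939), 0.95, array([203.8,  68.9]))
[ 0.45656297 -0.32996752  0.        ]
t10.55 pos [ 0.5074 -0.3624  0.2197] yaw -0.192 tilt [ 0.011  0.012 -1.   ] gap 0.0853 F [-0.5  0.2 -0.6] q7 0.65
d [ 0.1096  0.1454 -0.1397] dyaw -0.008 n 5
[2.85, 1.57, -3.23, np.float64(0.002)]
[2.85, 1.57, -3.24, np.float64(0.002)]
[2.85, 1.56, -3.24, np.float64(0.002)]
[2.85, 1.56, -3.24, np.float64(0.002)]
[2.85, 1.55, -3.24, np.float64(0.002)]
```

View pics/ov4.png

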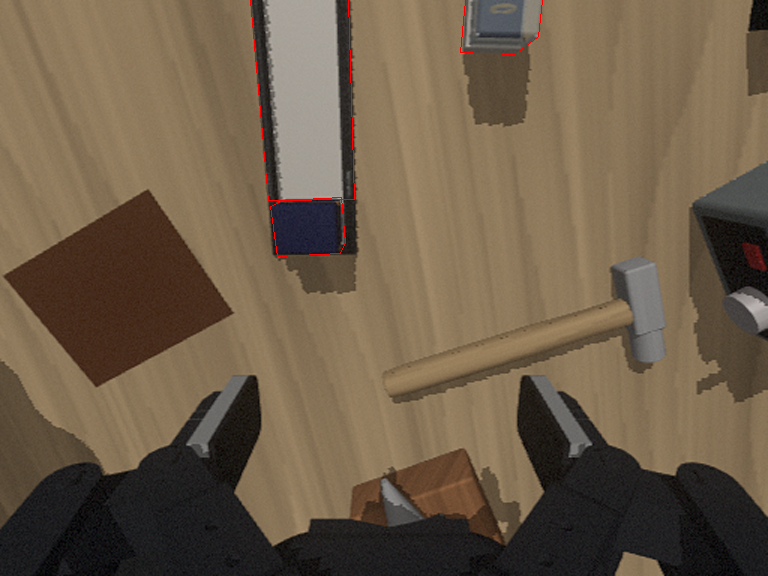

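Call:
play_rows([
  {"tx": 2.5,"ty": 1.8,"tz": -3.5,"twist": 0},
  {"tx": 2.5,"ty": 1.6,"tz": -3.3,"twist": 0},
  {"tx": 2.8,"ty": 1.6,"tz": -3.3,"twist": 0},
  {"tx": 2.8,"ty": 1.4,"tz": -3.0,"twist": 0},
  {"tx": 2,"ty": 0.8,"tz": -1.5,"twist": 0},
])

```text
time_s: 11.18
ee_pos: [0.6052, -0.2301, 0.0928]
tool_rot: [0.552, 0.449, -0.542, 0.447]
force: [0.9, -0.0, -0.2]
finger_gap: 0.0853
```

Run:
```python
from h import *
f=snap('wrist','pics/w12.png')
print(find('wrist',f,'display1',(.617,-.217,-.2)))
plan([.617,-.2165,.08],-.21)
```

```text
(array([ 0.6172, -0.2167, -0.22  ]), np.float64(0.946), 0.59, array([270.3, 190.9]))
t11.28 pos [ 0.6048 -0.2299  0.0921] yaw -0.198 tilt [ 0.008  0.012 -1.   ] gap 0.0855 F [-0.2 -0.1  0.2] q7 0.49
d [ 0.0122  0.0134 -0.0121] dyaw -0.012 n 1
[1.23, 0.93, -1.54, np.float64(0.012)]
```

View pics/w12.png

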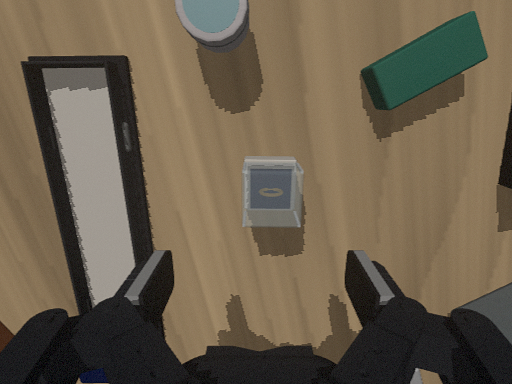

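Call:
play_rows([
  {"tx": 0.5,"ty": 0.9,"tz": -1.5,"twist": 0.012},
  {"tx": 2.5,"ty": 0,"tz": 0,"twist": 0},
  {"tx": 2.5,"ty": 0,"tz": 0,"twist": 0},
  {"tx": 0.5,"ty": 0,"tz": 0,"twist": 0},
])

```text
time_s: 11.78
ee_pos: [0.619, -0.2194, 0.0349]
tool_rot: [0.557, 0.442, -0.545, 0.443]
force: [-1.1, 0.4, 0.7]
finger_gap: 0.0853
```

Run:
```python
from h import *
plan([.617,-.2165,.0265],-.215)
```

```text
t11.78 pos [ 0.619  -0.2194  0.0349] yaw -0.217 tilt [ 0.014  0.009 -1.   ] gap 0.0853 F [-1.1  0.4  0.7] q7 0.49
d [-0.002   0.0029 -0.0084] dyaw 0.002 n 1
[0.84, -0.27, -0.23, np.float64(-0.002)]
```

Call:
play_rows([
  {"tx": 0.8,"ty": -0.2,"tz": -0.2,"twist": 0},
  {"tx": 0,"ty": 0,"tz": 0,"twist": 0},
])

```text
time_s: 12.02
ee_pos: [0.6181, -0.2177, 0.0281]
tool_rot: [0.558, 0.442, -0.545, 0.444]
force: [-0.6, -0.2, -0.7]
finger_gap: 0.0856
```

Call:
play_rows([
  {"tx": 0,"ty": 0,"tz": 0,"twist": 0},
  {"tx": 0,"ty": 0,"tz": 0,"twist": 0},
  {"tx": 0,"ty": 0,"tz": 0,"twist": 0},
  {"tx": 0,"ty": 0,"tz": 0,"twist": 0},
], hand=-1)

```text
time_s: 12.52
ee_pos: [0.619, -0.2181, 0.0299]
tool_rot: [0.558, 0.441, -0.545, 0.444]
force: [-0.2, 0.2, -0.4]
finger_gap: 0.0389
```

Call:
play_rows([
  {"tx": 0.3,"ty": 0,"tz": 0,"twist": 0},
  {"tx": 0.2,"ty": 0,"tz": 0,"twist": 0},
])

```text
time_s: 12.78
ee_pos: [0.6192, -0.2181, 0.025]
tool_rot: [0.558, 0.441, -0.545, 0.444]
force: [-1.9, 0.2, 3.9]
finger_gap: 0.039
```

Gripped. The cover is sliding at about 4 N, so I'll keep pushing.

Call:
play_rows([
  {"tx": 0.2,"ty": 0,"tz": 0,"twist": 0},
  {"tx": 0.2,"ty": 0,"tz": 0,"twist": 0},
])

```text
time_s: 13.02
ee_pos: [0.6194, -0.2182, 0.0224]
tool_rot: [0.559, 0.441, -0.544, 0.444]
force: [-19.2, 9.9, 58.4]
finger_gap: 0.039
```

Call:
play_rows([
  {"tx": 0.1,"ty": 0,"tz": 0,"twist": 0},
])

```text
time_s: 13.15
ee_pos: [0.6193, -0.2182, 0.0226]
tool_rot: [0.559, 0.441, -0.544, 0.444]
force: [-9.2, 5.6, 24.6]
finger_gap: 0.0389
```

Run:
```python
from h import *
plan(tw(0,-.0648,.095),TR[2])
```

```text
t13.15 pos [ 0.6193 -0.2182  0.0226] yaw -0.219 tilt [ 0.019  0.011 -1.   ] gap 0.0389 F [-9.2  5.6 24.6] q7 0.50
d [-0.1554 -0.0733  0.0724] dyaw 0.031 n 4
[-1.9, -3.36, 2.61, np.float64(-0.008)]
[-1.9, -3.38, 2.58, np.float64(-0.008)]
[-1.9, -3.4, 2.55, np.float64(-0.008)]
[-1.9, -3.42, 2.53, np.float64(-0.008)]
```

Call:
play_rows([
  {"tx": -5,"ty": 0,"tz": 0,"twist": 0},
  {"tx": -2.2,"ty": -4.0,"tz": 3.2,"twist": -0.01},
  {"tx": 0,"ty": -5.2,"tz": 4.0,"twist": -0.01},
  {"tx": 0,"ty": -3.2,"tz": 2.4,"twist": -0.01},
  {"tx": 0,"ty": 0,"tz": 0,"twist": 0},
])

```text
time_s: 13.78
ee_pos: [0.4731, -0.2885, 0.0925]
tool_rot: [0.552, 0.45, -0.537, 0.453]
force: [0.7, -0.0, -1.2]
finger_gap: 0.0389
```

Run:
```python
from h import *
plan(tw(0,-.0648,.0284),TR[2])
f=snap('wrist','pics/w13.png')
```

```text
t13.78 pos [ 0.4731 -0.2885  0.0925] yaw -0.187 tilt [ 0.019  0.01  -1.   ] gap 0.0389 F [ 0.7 -0.  -1.2] q7 0.68
d [-0.0092 -0.003  -0.0641] dyaw -0.001 n 2
[3.19, -0.48, 0.27, np.float64(0.001)]
[3.19, -0.48, 0.27, np.float64(0.001)]
```

View pics/w13.png

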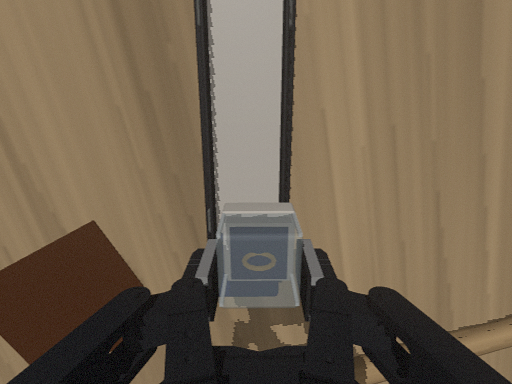

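Call:
play_rows([
  {"tx": 1.0,"ty": -0.9,"tz": 0.5,"twist": 0},
  {"tx": 1.0,"ty": 0,"tz": 0,"twist": 0},
  {"tx": 0,"ty": 0,"tz": 0,"twist": 0},
])

```text
time_s: 14.2
ee_pos: [0.4665, -0.2896, 0.0699]
tool_rot: [0.551, 0.451, -0.536, 0.454]
force: [0.6, -0.4, -0.6]
finger_gap: 0.0393
```

Run:
```python
from h import *
plan(tw(0,-.0648,.0284),TR[2])
```

```text
t14.20 pos [ 0.4665 -0.2896  0.0699] yaw -0.182 tilt [ 0.019  0.01  -1.   ] gap 0.0393 F [ 0.6 -0.4 -0.6] q7 0.72
d [-0.0026 -0.0019 -0.0415] dyaw -0.006 n 1
[4.14, -0.29, 0.29, np.float64(0.006)]
```

Call:
play_rows([
  {"tx": 1.0,"ty": -0.3,"tz": 0.3,"twist": 0},
  {"tx": 1.0,"ty": 0,"tz": 0,"twist": 0},
  {"tx": 0.5,"ty": 0,"tz": 0,"twist": 0},
])

```text
time_s: 14.58
ee_pos: [0.4639, -0.2915, 0.0428]
tool_rot: [0.55, 0.451, -0.536, 0.454]
force: [0.5, -0.1, -1.2]
finger_gap: 0.0389
```

Run:
```python
from h import *
plan(tw(0,-.0648,.0284),TR[2])
f=snap('wrist','pics/w14.png')
```

```text
t14.57 pos [ 0.4639 -0.2915  0.0428] yaw -0.181 tilt [ 0.019  0.01  -1.   ] gap 0.0389 F [ 0.5 -0.1 -1.2] q7 0.76
d [ 0.      0.0001 -0.0144] dyaw -0.007 n 1
[1.44, -0.02, 0.01, np.float64(0.007)]
```

View pics/w14.png

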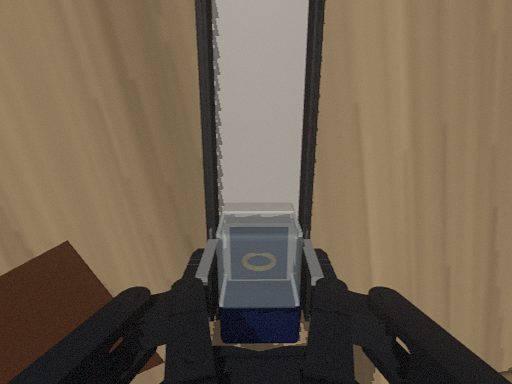

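Call:
play_rows([
  {"tx": 0.8,"ty": 0,"tz": 0,"twist": 0},
  {"tx": 0.5,"ty": 0,"tz": 0,"twist": 0},
  {"tx": 0.2,"ty": 0,"tz": 0,"twist": 0},
])

```text
time_s: 15.0
ee_pos: [0.4644, -0.2916, 0.0282]
tool_rot: [0.551, 0.451, -0.535, 0.454]
force: [-19.3, 13.2, 80.1]
finger_gap: 0.0391
```

Call:
play_rows([
  {"tx": -0.1,"ty": 0,"tz": 0,"twist": 0},
  {"tx": 0,"ty": 0,"tz": 0,"twist": 0},
  {"tx": 0,"ty": 0,"tz": 0,"twist": 0},
], hand=1)

```text
time_s: 15.38
ee_pos: [0.4648, -0.2918, 0.0295]
tool_rot: [0.551, 0.451, -0.535, 0.454]
force: [0.3, -0.0, -0.1]
finger_gap: 0.0856
```

Call:
play_rows([
  {"tx": -4,"ty": 0,"tz": 0,"twist": 0},
  {"tx": -5,"ty": 0,"tz": 0,"twist": 0},
  {"tx": -3,"ty": 3,"tz": -3,"twist": 0},
  {"tx": 0,"ty": 3.5,"tz": -4,"twist": 0},
  {"tx": 0,"ty": 2,"tz": -3,"twist": 0},
])

```text
time_s: 16.0
ee_pos: [0.5648, -0.2103, 0.1559]
tool_rot: [0.553, 0.45, -0.536, 0.453]
force: [-0.1, -0.2, -0.6]
finger_gap: 0.0854
```

Run:
```python
from h import *
f=snap('wrist','pics/w15.png')
print(find('wrist',f,'tin',G['tin']))
plan([.605,-.0963,.08],-.19)
```

```text
(array([ 0.6046, -0.0973,  0.0953]), np.float64(0.954), 0.86, array([277. ,  47.7]))
t16.10 pos [ 0.5659 -0.2083  0.1553] yaw -0.183 tilt [ 0.02   0.012 -1.   ] gap 0.0853 F [-0.1 -0.4 -0.5] q7 0.43
d [ 0.0391  0.112  -0.0753] dyaw -0.007 n 3
[2.58, 0.56, -3.87, np.float64(0.002)]
[2.58, 0.55, -3.87, np.float64(0.002)]
[2.58, 0.54, -3.87, np.float64(0.002)]
```

View pics/w15.png

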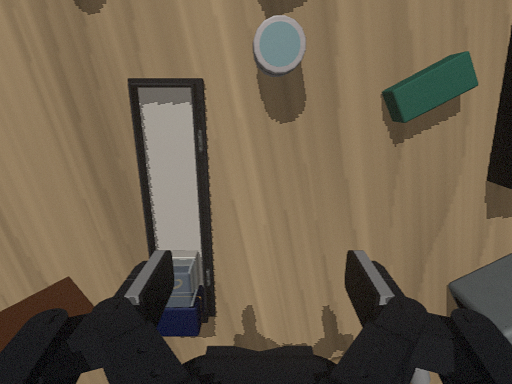

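Call:
play_rows([
  {"tx": 2.2,"ty": 0.6,"tz": -4.2,"twist": 0},
  {"tx": 2.5,"ty": 0.6,"tz": -4.2,"twist": 0},
  {"tx": 2.3,"ty": 0.4,"tz": -2.8,"twist": 0},
  {"tx": 0,"ty": 0,"tz": 0,"twist": 0},
])

```text
time_s: 16.6
ee_pos: [0.6041, -0.0984, 0.0844]
tool_rot: [0.552, 0.45, -0.536, 0.454]
force: [-0.5, -0.6, -0.3]
finger_gap: 0.0854
```

Run:
```python
from h import *
f=snap('wrist','pics/w16.png')
print(find('wrist',f,'tin',G['tin']))
plan([.605,-.0967,.019],-.188)
```

```text
(array([ 0.6053, -0.096 ,  0.0611]), np.float64(0.948), 0.89, array([256.2, 212.7]))
t16.70 pos [ 0.6042 -0.1014  0.0862] yaw -0.187 tilt [ 0.022  0.01  -1.   ] gap 0.0854 F [-0.2 -1.1  0.5] q7 0.30
d [ 0.0008  0.0047 -0.0672] dyaw -0.001 n 2
[3.36, -0.07, -0.19, np.float64(0.0)]
[3.36, -0.07, -0.19, np.float64(0.0)]
```

View pics/w16.png

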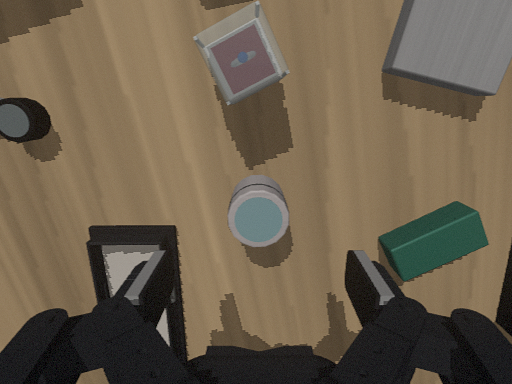

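Call:
play_rows([
  {"tx": 3.0,"ty": -0.1,"tz": -0.5,"twist": 0},
  {"tx": 2.5,"ty": 0,"tz": 0,"twist": 0},
  {"tx": 0.9,"ty": 0,"tz": 0,"twist": 0},
])

```text
time_s: 17.08
ee_pos: [0.6066, -0.1004, 0.0234]
tool_rot: [0.555, 0.446, -0.537, 0.454]
force: [-0.5, 0.5, 0.0]
finger_gap: 0.0857
```

Run:
```python
from h import *
plan([.605,-.0967,.018],-.188)
```

```text
t17.07 pos [ 0.6066 -0.1004  0.0234] yaw -0.193 tilt [ 0.027  0.008 -1.   ] gap 0.0857 F [-0.5  0.5  0. ] q7 0.36
d [-0.0016  0.0037 -0.0054] dyaw 0.005 n 1
[0.54, -0.24, -0.33, np.float64(-0.005)]
```

Call:
play_rows([
  {"tx": 0.4,"ty": -0.2,"tz": -0.4,"twist": 0},
  {"tx": 0,"ty": 0,"tz": 0,"twist": 0},
])

```text
time_s: 17.32
ee_pos: [0.6055, -0.0974, 0.0202]
tool_rot: [0.555, 0.445, -0.537, 0.453]
force: [0.1, -0.3, 0.6]
finger_gap: 0.0855
```

Call:
play_rows([
  {"tx": 0,"ty": 0,"tz": 0,"twist": 0},
  {"tx": 0.1,"ty": 0,"tz": 0,"twist": 0},
  {"tx": 0,"ty": 0,"tz": 0,"twist": 0},
  {"tx": 0,"ty": 0,"tz": 0,"twist": 0},
], hand=-1)

```text
time_s: 17.82
ee_pos: [0.6066, -0.0975, 0.0213]
tool_rot: [0.556, 0.444, -0.536, 0.454]
force: [-0.4, -0.3, -1.2]
finger_gap: 0.0404
```

Run:
```python
from h import *
plan(tw(0,-.021,.1),TR[2])
```

```text
t17.82 pos [ 0.6066 -0.0975  0.0213] yaw -0.194 tilt [ 0.03   0.008 -1.   ] gap 0.0404 F [-0.4 -0.3 -1.2] q7 0.35
d [-0.1345 -0.1509  0.0787] dyaw 0.006 n 4
[-2.1, -2.51, 4.32, np.float64(-0.002)]
[-2.1, -2.52, 4.32, np.float64(-0.002)]
[-2.1, -2.53, 4.32, np.float64(-0.002)]
[-2.1, -2.53, 4.31, np.float64(-0.002)]
```

Call:
play_rows([
  {"tx": -4.5,"ty": 0,"tz": 0,"twist": 0},
  {"tx": -3.6,"ty": -2.6,"tz": 4.4,"twist": 0},
  {"tx": 0,"ty": -3.2,"tz": 5.4,"twist": 0},
  {"tx": 0,"ty": -3.2,"tz": 5.4,"twist": 0},
  {"tx": 0,"ty": -0.8,"tz": 1.6,"twist": 0},
])

```text
time_s: 18.45
ee_pos: [0.4741, -0.2463, 0.0999]
tool_rot: [0.555, 0.445, -0.535, 0.456]
force: [0.3, -0.4, -0.2]
finger_gap: 0.0398
```

Run:
```python
from h import *
plan(tw(0,-.0215,.0273),TR[2])
```

```text
t18.45 pos [ 0.4741 -0.2463  0.0999] yaw -0.19 tilt [ 0.032  0.007 -0.999] gap 0.0398 F [ 0.3 -0.4 -0.2] q7 0.59
d [-0.0021 -0.0026 -0.0726] dyaw 0.002 n 2
[3.62, -0.19, 0.19, np.float64(-0.001)]
[3.62, -0.19, 0.19, np.float64(-0.001)]
```

Call:
play_rows([
  {"tx": 1.5,"ty": 0,"tz": 0,"twist": 0},
  {"tx": 2.0,"ty": 0,"tz": 0,"twist": 0},
  {"tx": 0.5,"ty": 0,"tz": 0,"twist": 0},
])

```text
time_s: 18.82
ee_pos: [0.477, -0.2447, 0.0575]
tool_rot: [0.555, 0.445, -0.534, 0.456]
force: [0.1, 0.4, -0.5]
finger_gap: 0.0404
```

Run:
```python
from h import *
plan(tw(0,-.0215,.0273),TR[2])
f=snap('wrist','pics/w17.png')
```

```text
t18.82 pos [ 0.477  -0.2447  0.0575] yaw -0.189 tilt [ 0.033  0.007 -0.999] gap 0.0404 F [ 0.1  0.4 -0.5] q7 0.65
d [-0.005  -0.0042 -0.0302] dyaw 0.001 n 1
[3.0, -0.5, 0.55, np.float64(-0.001)]
```

View pics/w17.png

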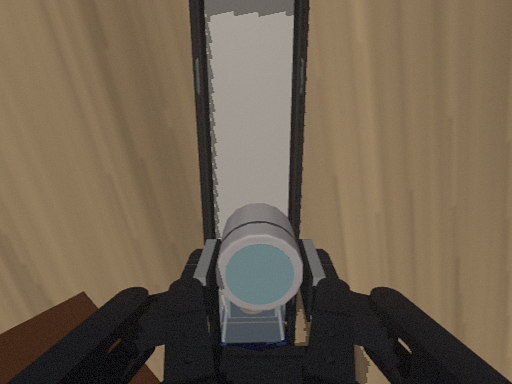

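Call:
play_rows([
  {"tx": 0.3,"ty": -0.5,"tz": 0.5,"twist": 0},
  {"tx": 0.7,"ty": 0,"tz": 0,"twist": 0},
  {"tx": 0.6,"ty": 0,"tz": 0,"twist": 0},
])

```text
time_s: 19.25
ee_pos: [0.4726, -0.2479, 0.0409]
tool_rot: [0.555, 0.445, -0.534, 0.457]
force: [-0.4, 0.2, -0.8]
finger_gap: 0.0403
```

Run:
```python
from h import *
plan(tw(0,-.0215,.0273),TR[2])
```

```text
t19.25 pos [ 0.4726 -0.2479  0.0409] yaw -0.187 tilt [ 0.034  0.007 -0.999] gap 0.0403 F [-0.4  0.2 -0.8] q7 0.69
d [-0.0006 -0.001  -0.0136] dyaw -0.001 n 1
[1.36, -0.08, 0.13, np.float64(0.001)]
```

Call:
play_rows([
  {"tx": 0.7,"ty": -0.1,"tz": 0.1,"twist": 0},
  {"tx": 0.3,"ty": 0,"tz": 0,"twist": 0},
  {"tx": 0.1,"ty": 0,"tz": 0,"twist": 0},
])

```text
time_s: 19.62
ee_pos: [0.4718, -0.2487, 0.0288]
tool_rot: [0.555, 0.445, -0.534, 0.457]
force: [-0.1, 1.2, -0.6]
finger_gap: 0.0402
```

Run:
```python
from h import *
plan(tw(0,-.0215,.0273),TR[2])
```

```text
t19.62 pos [ 0.4718 -0.2487  0.0288] yaw -0.187 tilt [ 0.033  0.007 -0.999] gap 0.0402 F [-0.1  1.2 -0.6] q7 0.70
d [ 0.0002 -0.0003 -0.0015] dyaw -0.001 n 1
[0.15, 0.02, 0.02, np.float64(0.001)]
```

Call:
play_rows([
  {"tx": 0.2,"ty": 0,"tz": 0,"twist": 0},
  {"tx": 0.05,"ty": 0,"tz": 0,"twist": 0},
])

```text
time_s: 19.88
ee_pos: [0.4721, -0.2487, 0.027]
tool_rot: [0.555, 0.445, -0.533, 0.457]
force: [-5.6, 3.0, 22.9]
finger_gap: 0.0403
```

Call:
play_rows([
  {"tx": 0,"ty": 0,"tz": 0,"twist": 0},
  {"tx": 0,"ty": 0,"tz": 0,"twist": 0},
  {"tx": 0,"ty": 0,"tz": 0,"twist": 0},
], hand=1)

```text
time_s: 20.25
ee_pos: [0.4724, -0.2488, 0.0273]
tool_rot: [0.556, 0.445, -0.533, 0.457]
force: [0.2, -0.7, 0.5]
finger_gap: 0.0852
```

Call:
play_rows([
  {"tx": -6,"ty": 0,"tz": 0,"twist": 0},
  {"tx": -6,"ty": 0,"tz": 0,"twist": 0},
  {"tx": -6,"ty": 0,"tz": 0,"twist": 0},
])

```text
time_s: 20.62
ee_pos: [0.464, -0.2497, 0.2077]
tool_rot: [0.553, 0.447, -0.536, 0.454]
force: [1.8, 1.8, 0.1]
finger_gap: 0.0853
```

Run:
```python
from h import *
f=snap('wrist','pics/w18.png')
print(find('wrist',f,'display2',G['display2']))
plan([.614,.004,.25],0.05)
```

```text
None
t20.73 pos [ 0.4665 -0.2513  0.2115] yaw -0.188 tilt [ 0.035  0.007 -0.999] gap 0.0854 F [-0.1  0.1 -0.7] q7 0.46
d [0.1475 0.2553 0.0385] dyaw 0.238 n 6
[-0.53, 1.64, -4.65, np.float64(-0.04)]
[-0.53, 1.82, -4.58, np.float64(-0.04)]
[-0.53, 2.0, -4.5, np.float64(-0.04)]
[-0.53, 2.18, -4.42, np.float64(-0.04)]
[-0.53, 2.35, -4.33, np.float64(-0.04)]
[-0.53, 2.52, -4.23, np.float64(-0.04)]
```

View pics/w18.png

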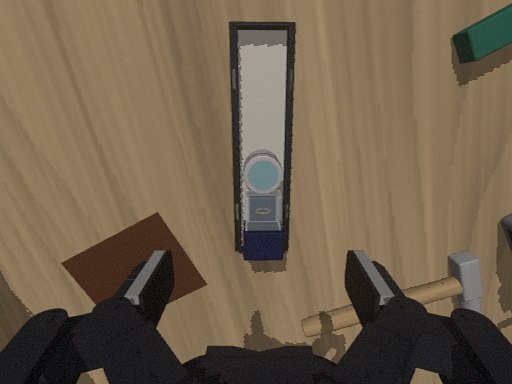

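Call:
play_rows([
  {"tx": -6,"ty": 0,"tz": 0,"twist": 0},
  {"tx": -6,"ty": 0,"tz": 0,"twist": 0},
  {"tx": 0,"ty": 0,"tz": 0,"twist": 0},
])

```text
time_s: 21.1
ee_pos: [0.4623, -0.2516, 0.3322]
tool_rot: [0.556, 0.445, -0.533, 0.457]
force: [-0.2, -0.3, -1.4]
finger_gap: 0.0853
```

Run:
```python
from h import *
plan([.614,.004,.25],0.05)
f=bot.grab_frame('wrist')
plan([.61,-.06,.20],0.22)
```

```text
t21.10 pos [ 0.4623 -0.2516  0.3322] yaw -0.188 tilt [ 0.035  0.007 -0.999] gap 0.0853 F [-0.2 -0.3 -1.4] q7 0.31
d [ 0.1517  0.2556 -0.0822] dyaw 0.238 n 6
[1.49, 1.64, -4.64, np.float64(-0.04)]
[1.49, 1.82, -4.57, np.float64(-0.04)]
[1.49, 2.0, -4.49, np.float64(-0.04)]
[1.49, 2.18, -4.41, np.float64(-0.04)]
[1.49, 2.35, -4.32, np.float64(-0.04)]
[1.49, 2.52, -4.22, np.float64(-0.04)]
t21.15 pos [ 0.4616 -0.2509  0.3301] yaw -0.187 tilt [ 0.032  0.008 -0.999] gap 0.0854 F [ 0.6 -0.  -0.6] q7 0.31
d [ 0.1484  0.1909 -0.1301] dyaw 0.407 n 5
[2.73, 2.13, -4.27, np.float64(-0.081)]
[2.73, 2.47, -4.08, np.float64(-0.081)]
[2.73, 2.79, -3.86, np.float64(-0.081)]
[2.73, 3.09, -3.62, np.float64(-0.081)]
[2.73, 3.38, -3.36, np.float64(-0.081)]
```

Call:
play_rows([
  {"tx": 2.2,"ty": 2.3,"tz": -4.6,"twist": -0.08},
  {"tx": 2.7,"ty": 2.5,"tz": -4.2,"twist": -0.08},
  {"tx": 2.7,"ty": 2.8,"tz": -4.0,"twist": -0.08},
  {"tx": 2.7,"ty": 3.1,"tz": -3.6,"twist": -0.08},
  {"tx": 2.0,"ty": 2.0,"tz": -2.0,"twist": -0.08},
])

```text
time_s: 21.78
ee_pos: [0.6017, -0.0663, 0.2044]
tool_rot: [0.451, 0.546, -0.433, 0.558]
force: [-1.1, 0.2, 0.7]
finger_gap: 0.0849
```

Run:
```python
from h import *
f=snap('wrist','pics/w19.png')
print(find('wrist',f,'display2',(.614,.004,.23)))
plan([.614,.004,.09],0.23)
```

```text
(array([0.6141, 0.0023, 0.29  ]), np.float64(0.956), 0.74, array([285.3, 114.2]))
t21.88 pos [ 0.6013 -0.0651  0.2031] yaw 0.222 tilt [ 0.026  0.009 -1.   ] gap 0.0854 F [-1.2  0.  -0.9] q7 0.50
d [ 0.0127  0.0691 -0.1131] dyaw 0.008 n 3
[3.8, 0.82, -2.14, np.float64(-0.003)]
[3.8, 0.82, -2.14, np.float64(-0.003)]
[3.8, 0.83, -2.14, np.float64(-0.003)]
```

View pics/w19.png

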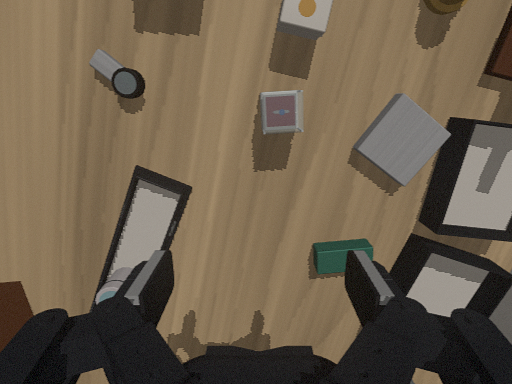

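Call:
play_rows([
  {"tx": 3.6,"ty": 0.9,"tz": -2.2,"twist": -0.02},
  {"tx": 3.8,"ty": 0.8,"tz": -2.2,"twist": -0.02},
  {"tx": 3.6,"ty": 0.7,"tz": -1.9,"twist": -0.02},
  {"tx": 0,"ty": 0,"tz": 0,"twist": 0},
])

```text
time_s: 22.38
ee_pos: [0.6093, 0.0014, 0.0869]
tool_rot: [0.432, 0.56, -0.42, 0.569]
force: [0.4, 0.2, -0.1]
finger_gap: 0.0852
```

Run:
```python
from h import *
f=snap('wrist','pics/w20.png')
print(find('wrist',f,'display2',(.614,.004,.28)))
plan([.6145,.003,.0265],0.28)
```

```text
(array([0.614 , 0.0032, 0.256 ]), np.float64(0.92), 0.95, array([266.7, 213.2]))
t22.48 pos [ 0.6111 -0.0007  0.09  ] yaw 0.275 tilt [ 0.024  0.007 -1.   ] gap 0.0855 F [ 0.4 -0.3  0.9] q7 0.53
d [ 0.0034  0.0037 -0.0635] dyaw 0.005 n 2
[3.18, 0.14, -0.13, np.float64(-0.002)]
[3.18, 0.14, -0.13, np.float64(-0.002)]
```

View pics/w20.png

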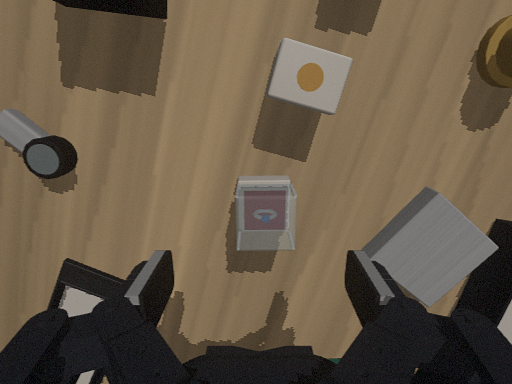

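Call:
play_rows([
  {"tx": 2.5,"ty": 0.3,"tz": -0.3,"twist": 0},
  {"tx": 2.5,"ty": 0,"tz": 0,"twist": 0},
  {"tx": 1.0,"ty": 0,"tz": 0,"twist": 0},
])

```text
time_s: 22.85
ee_pos: [0.6177, -0.0009, 0.0343]
tool_rot: [0.437, 0.555, -0.42, 0.57]
force: [0.3, 0.3, 0.7]
finger_gap: 0.0856
```

Run:
```python
from h import *
plan([.6145,.003,.0265],0.28)
```

```text
t22.85 pos [ 0.6177 -0.0009  0.0343] yaw 0.269 tilt [ 0.032  0.007 -0.999] gap 0.0856 F [0.3 0.3 0.7] q7 0.57
d [-0.0032  0.0039 -0.0078] dyaw 0.011 n 1
[0.78, -0.23, -0.46, np.float64(-0.011)]
```

Call:
play_rows([
  {"tx": 0.7,"ty": -0.2,"tz": -0.4,"twist": -0.01},
  {"tx": 0,"ty": 0,"tz": 0,"twist": 0},
])

```text
time_s: 23.1
ee_pos: [0.6154, 0.0014, 0.0285]
tool_rot: [0.435, 0.556, -0.417, 0.573]
force: [0.6, -0.3, -0.7]
finger_gap: 0.0852
```

Call:
play_rows([
  {"tx": 0,"ty": 0,"tz": 0,"twist": 0},
  {"tx": 0,"ty": 0,"tz": 0,"twist": 0},
  {"tx": 0,"ty": 0,"tz": 0,"twist": 0},
  {"tx": 0,"ty": 0,"tz": 0,"twist": 0},
], hand=-1)

```text
time_s: 23.6
ee_pos: [0.6163, 0.0014, 0.0304]
tool_rot: [0.435, 0.556, -0.416, 0.573]
force: [-0.0, 0.7, -0.6]
finger_gap: 0.0393
```

Call:
play_rows([
  {"tx": 0.3,"ty": 0,"tz": 0,"twist": 0},
  {"tx": 0.2,"ty": 0,"tz": 0,"twist": 0},
])

```text
time_s: 23.85
ee_pos: [0.6165, 0.0014, 0.0254]
tool_rot: [0.436, 0.556, -0.416, 0.573]
force: [-1.4, 0.4, 3.7]
finger_gap: 0.0385
```

Call:
play_rows([
  {"tx": 0.1,"ty": 0,"tz": 0,"twist": 0},
  {"tx": 0.1,"ty": 0,"tz": 0,"twist": 0},
])

```text
time_s: 24.1
ee_pos: [0.6167, 0.0014, 0.024]
tool_rot: [0.436, 0.556, -0.416, 0.573]
force: [-12.0, 0.6, 36.5]
finger_gap: 0.0387
```

Run:
```python
from h import *
plan(tw(0,.0203,.1),TR[2])
```

```text
t24.10 pos [0.6167 0.0014 0.024 ] yaw 0.278 tilt [ 0.036  0.008 -0.999] gap 0.0387 F [-12.    0.6  36.5] q7 0.58
d [-0.1369 -0.2092  0.076 ] dyaw -0.466 n 5
[-1.65, -3.72, 3.28, np.float64(0.093)]
[-1.65, -3.4, 3.61, np.float64(0.093)]
[-1.65, -3.05, 3.91, np.float64(0.093)]
[-1.65, -2.67, 4.18, np.float64(0.093)]
[-1.65, -2.27, 4.41, np.float64(0.093)]
```

Call:
play_rows([
  {"tx": -5.5,"ty": 0,"tz": 0,"twist": 0.05},
  {"tx": -3.5,"ty": -3.8,"tz": 3.5,"twist": 0.1},
  {"tx": 0,"ty": -4.4,"tz": 4.6,"twist": 0.12},
  {"tx": 0,"ty": -3.8,"tz": 5.0,"twist": 0.12},
  {"tx": 0,"ty": -2.8,"tz": 4.8,"twist": 0.06},
])

```text
time_s: 24.72
ee_pos: [0.4746, -0.1887, 0.1095]
tool_rot: [0.555, 0.447, -0.53, 0.46]
force: [1.3, 0.2, -1.2]
finger_gap: 0.0389
```

Call:
play_rows([
  {"tx": 0,"ty": 0,"tz": 0,"twist": 0},
])

```text
time_s: 24.85
ee_pos: [0.4719, -0.1918, 0.1096]
tool_rot: [0.556, 0.445, -0.532, 0.458]
force: [1.0, 0.4, -1.4]
finger_gap: 0.0387
```

Run:
```python
from h import *
plan(tw(0,.0203,.06),TR[2])
```

```text
t24.85 pos [ 0.4719 -0.1918  0.1096] yaw -0.185 tilt [ 0.038  0.007 -0.999] gap 0.0387 F [ 1.   0.4 -1.4] q7 0.49
d [ 0.0079 -0.016  -0.0496] dyaw -0.003 n 1
[4.97, 0.89, 1.5, np.float64(0.003)]
```

Call:
play_rows([
  {"tx": 0.5,"ty": 0.9,"tz": 1.5,"twist": 0},
  {"tx": 2.2,"ty": 0,"tz": 0,"twist": 0},
  {"tx": 2.2,"ty": 0,"tz": 0,"twist": 0},
  {"tx": 0,"ty": 0,"tz": 0,"twist": 0},
])

```text
time_s: 25.35
ee_pos: [0.4818, -0.2071, 0.0594]
tool_rot: [0.556, 0.445, -0.531, 0.459]
force: [-0.3, -0.2, 0.2]
finger_gap: 0.0385
```

Run:
```python
from h import *
plan(tw(0,.0203,.030),TR[2])
f=snap('wrist','pics/w21.png')
```

```text
t25.35 pos [ 0.4818 -0.2071  0.0594] yaw -0.183 tilt [ 0.04   0.008 -0.999] gap 0.0385 F [-0.3 -0.2  0.2] q7 0.61
d [-0.002  -0.0008 -0.0294] dyaw -0.005 n 1
[2.93, -0.29, 0.16, np.float64(0.005)]
```

View pics/w21.png

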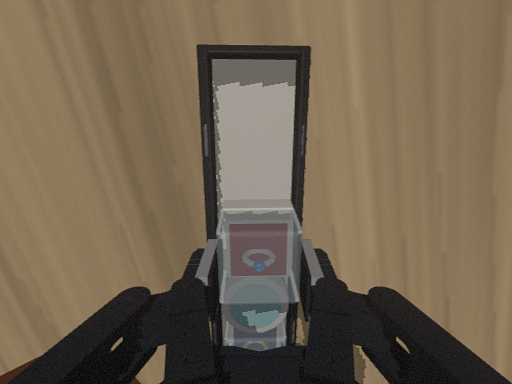

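Call:
play_rows([
  {"tx": 0.8,"ty": -0.3,"tz": 0.2,"twist": 0},
  {"tx": 0.8,"ty": 0,"tz": 0,"twist": 0},
  {"tx": 0.5,"ty": 0,"tz": 0,"twist": 0},
])

```text
time_s: 25.78
ee_pos: [0.4808, -0.2083, 0.0395]
tool_rot: [0.557, 0.445, -0.53, 0.46]
force: [-0.3, 0.9, -0.5]
finger_gap: 0.0386
```

Run:
```python
from h import *
plan(tw(0,.0203,.030),TR[2])
```

```text
t25.77 pos [ 0.4808 -0.2083  0.0395] yaw -0.182 tilt [ 0.043  0.007 -0.999] gap 0.0386 F [-0.3  0.9 -0.5] q7 0.65
d [-0.001   0.0005 -0.0095] dyaw -0.006 n 1
[0.95, -0.15, -0.01, np.float64(0.006)]
```

Call:
play_rows([
  {"tx": 0.6,"ty": -0.1,"tz": 0,"twist": 0},
  {"tx": 0.2,"ty": 0,"tz": 0,"twist": 0},
  {"tx": 0.1,"ty": 0,"tz": 0,"twist": 0},
])

```text
time_s: 26.15
ee_pos: [0.4804, -0.2078, 0.0301]
tool_rot: [0.557, 0.445, -0.53, 0.46]
force: [-5.3, 5.3, 29.0]
finger_gap: 0.0388
```

Call:
play_rows([
  {"tx": 0.15,"ty": 0,"tz": 0,"twist": 0},
])

```text
time_s: 26.28
ee_pos: [0.4806, -0.2077, 0.0298]
tool_rot: [0.557, 0.445, -0.529, 0.46]
force: [-16.8, 8.8, 60.9]
finger_gap: 0.0389
```

Seated and home. I'll release, rise and head for the card box.

Call:
play_rows([
  {"tx": -0.05,"ty": 0,"tz": 0,"twist": 0},
  {"tx": 0,"ty": 0,"tz": 0,"twist": 0},
  {"tx": 0,"ty": 0,"tz": 0,"twist": 0},
], hand=1)

```text
time_s: 26.65
ee_pos: [0.481, -0.2079, 0.0309]
tool_rot: [0.558, 0.445, -0.529, 0.46]
force: [-0.6, -0.2, -0.1]
finger_gap: 0.0854
```

Call:
play_rows([
  {"tx": -6,"ty": 0,"tz": 0,"twist": 0},
  {"tx": -6,"ty": 0,"tz": 0,"twist": 0},
  {"tx": -6,"ty": 0,"tz": 0,"twist": 0},
  {"tx": 0,"ty": 0,"tz": 0,"twist": 0},
])

```text
time_s: 27.15
ee_pos: [0.4723, -0.2102, 0.2147]
tool_rot: [0.557, 0.445, -0.53, 0.459]
force: [0.7, -0.0, -0.8]
finger_gap: 0.0853
```

Run:
```python
from h import *
f=snap('wrist','pics/w22.png')
plan([.614,.03,.20],0.01)
```

```text
t27.20 pos [ 0.4716 -0.2094  0.2128] yaw -0.183 tilt [ 0.039  0.01  -0.999] gap 0.0855 F [ 0.4 -0.4 -0.5] q7 0.38
d [ 0.1424  0.2394 -0.0128] dyaw 0.193 n 6
[0.34, 1.6, -4.35, np.float64(-0.032)]
[0.34, 1.74, -4.3, np.float64(-0.032)]
[0.34, 1.88, -4.24, np.float64(-0.032)]
[0.34, 2.01, -4.17, np.float64(-0.032)]
[0.34, 2.14, -4.11, np.float64(-0.032)]
[0.34, 2.28, -4.04, np.float64(-0.032)]
```

View pics/w22.png

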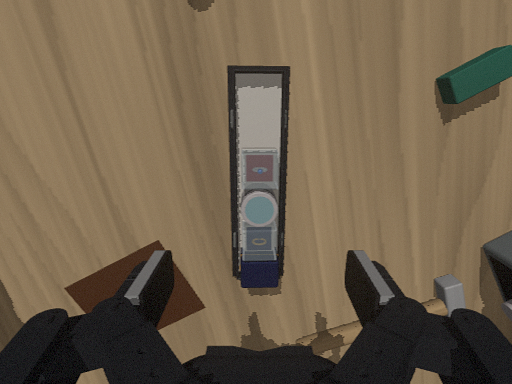

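Call:
play_rows([
  {"tx": 0.3,"ty": 2.0,"tz": -5.4,"twist": -0.04},
  {"tx": 0.3,"ty": 2.2,"tz": -5.3,"twist": -0.04},
  {"tx": 0.3,"ty": 2.4,"tz": -5.2,"twist": -0.04},
  {"tx": 0.3,"ty": 2.5,"tz": -5.0,"twist": -0.04},
  {"tx": 0,"ty": 1.5,"tz": -3.0,"twist": -0.03},
])

```text
time_s: 27.82
ee_pos: [0.604, 0.0218, 0.2019]
tool_rot: [0.508, 0.496, -0.487, 0.508]
force: [-0.4, -0.5, -0.6]
finger_gap: 0.0857
```

Run:
```python
from h import *
f=snap('wrist','pics/w23.png')
print(find('wrist',f,'cardbox',(.614,.096,.01)))
plan([.6145,.0964,.09],0.01)
```

```text
(array([0.6145, 0.0966, 0.0139]), np.float64(0.972), 0.65, array([264.7, 100.2]))
t27.93 pos [0.6044 0.023  0.2021] yaw 0.01 tilt [ 0.033  0.009 -0.999] gap 0.086 F [-0.4  0.2 -0.1] q7 0.17
d [ 0.0101  0.0734 -0.1121] dyaw -0.0 n 3
[3.77, 0.24, -2.41, np.float64(0.0)]
[3.77, 0.24, -2.41, np.float64(0.0)]
[3.77, 0.24, -2.41, np.float64(0.0)]
```

View pics/w23.png

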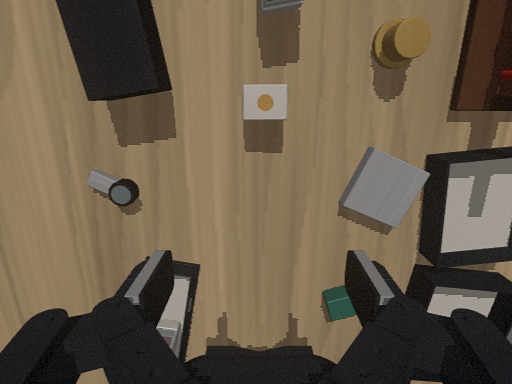

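Call:
play_rows([
  {"tx": 3.5,"ty": 0.2,"tz": -2.6,"twist": 0},
  {"tx": 3.8,"ty": 0.2,"tz": -2.5,"twist": 0},
  {"tx": 3.5,"ty": 0.1,"tz": -2.0,"twist": 0},
  {"tx": 0,"ty": 0,"tz": 0,"twist": 0},
])

```text
time_s: 28.42
ee_pos: [0.6108, 0.092, 0.0896]
tool_rot: [0.508, 0.495, -0.49, 0.507]
force: [0.0, -0.5, 0.5]
finger_gap: 0.0853
```

Run:
```python
from h import *
f=bot.grab_frame('wrist')
print(find('wrist',f,'cardbox',(.614,.096,.01)))
plan([.6145,.0966,.016],0.01)
```

```text
(array([0.6146, 0.0964, 0.0071]), np.float64(0.971), 0.62, array([260.9, 200.7]))
t28.52 pos [0.6126 0.0901 0.0926] yaw 0.003 tilt [ 0.034  0.007 -0.999] gap 0.0856 F [0.1 0.4 0.2] q7 0.15
d [ 0.0019  0.0065 -0.0766] dyaw 0.007 n 2
[3.83, -0.04, -0.3, np.float64(-0.004)]
[3.83, -0.03, -0.3, np.float64(-0.004)]
```

Call:
play_rows([
  {"tx": 3.0,"ty": -0.1,"tz": -0.7,"twist": 0},
  {"tx": 3.0,"ty": 0,"tz": 0,"twist": 0},
  {"tx": 1.3,"ty": 0,"tz": 0,"twist": 0},
])

```text
time_s: 28.9
ee_pos: [0.6178, 0.0936, 0.0239]
tool_rot: [0.513, 0.491, -0.488, 0.508]
force: [-0.3, -0.5, -0.1]
finger_gap: 0.0853
```

Run:
```python
from h import *
plan([.6146,.0964,.016],0.01)
```

```text
t28.90 pos [0.6178 0.0936 0.0239] yaw -0.002 tilt [ 0.042  0.008 -0.999] gap 0.0853 F [-0.3 -0.5 -0.1] q7 0.20
d [-0.0032  0.0028 -0.0079] dyaw 0.012 n 1
[0.78, -0.35, -0.27, np.float64(-0.012)]
```

Call:
play_rows([
  {"tx": 0.6,"ty": -0.3,"tz": -0.3,"twist": -0.01},
  {"tx": 0,"ty": 0,"tz": 0,"twist": 0},
])

```text
time_s: 29.15
ee_pos: [0.6157, 0.0955, 0.0192]
tool_rot: [0.511, 0.493, -0.485, 0.51]
force: [-1.1, 0.4, 0.1]
finger_gap: 0.0857
```

Call:
play_rows([
  {"tx": 0.1,"ty": 0,"tz": 0,"twist": 0},
  {"tx": 0,"ty": 0,"tz": 0,"twist": 0},
  {"tx": 0,"ty": 0,"tz": 0,"twist": 0},
  {"tx": 0,"ty": 0,"tz": 0,"twist": 0},
], hand=-1)

```text
time_s: 29.65
ee_pos: [0.6169, 0.0956, 0.0208]
tool_rot: [0.512, 0.492, -0.484, 0.511]
force: [0.2, 0.0, -0.6]
finger_gap: 0.0429
```

Run:
```python
from h import *
plan(tw(0,.061,.1),TR[2])
```

```text
t29.65 pos [0.6169 0.0956 0.0208] yaw 0.006 tilt [ 0.047  0.009 -0.999] gap 0.0429 F [ 0.2  0.  -0.6] q7 0.21
d [-0.1295 -0.2635  0.0792] dyaw -0.194 n 6
[-1.46, -2.12, 4.36, np.float64(0.032)]
[-1.46, -1.98, 4.43, np.float64(0.032)]
[-1.46, -1.84, 4.49, np.float64(0.032)]
[-1.46, -1.69, 4.55, np.float64(0.032)]
[-1.46, -1.54, 4.6, np.float64(0.032)]
[-1.46, -1.39, 4.65, np.float64(0.032)]
```

Call:
play_rows([
  {"tx": -5.0,"ty": 0,"tz": 0,"twist": 0},
  {"tx": -3.5,"ty": -2.2,"tz": 5.0,"twist": 0.04},
  {"tx": 0,"ty": -2.3,"tz": 5.5,"twist": 0.04},
  {"tx": 0,"ty": -2.2,"tz": 5.6,"twist": 0.04},
  {"tx": 0,"ty": -1.8,"tz": 5.0,"twist": 0.04},
])

```text
time_s: 30.28
ee_pos: [0.5179, -0.1108, 0.101]
tool_rot: [0.551, 0.452, -0.52, 0.47]
force: [1.1, -0.5, 0.4]
finger_gap: 0.0429
```

Run:
```python
from h import *
plan(tw(0,.0606,.1),TR[2])
```

```text
t30.27 pos [ 0.5179 -0.1108  0.101 ] yaw -0.15 tilt [ 0.05   0.01  -0.999] gap 0.0429 F [ 1.1 -0.5  0.4] q7 0.37
d [-0.0306 -0.0575 -0.001 ] dyaw -0.038 n 2
[-0.05, -1.08, 3.07, np.float64(0.019)]
[-0.05, -1.02, 3.09, np.float64(0.019)]
```

Call:
play_rows([
  {"tx": 0,"ty": -1.0,"tz": 2.8,"twist": 0.02},
  {"tx": 0,"ty": -0.6,"tz": 2.0,"twist": 0.02},
  {"tx": 0,"ty": 0,"tz": 0,"twist": 0},
])

```text
time_s: 30.65
ee_pos: [0.4915, -0.161, 0.1001]
tool_rot: [0.563, 0.439, -0.531, 0.457]
force: [-0.5, 0.8, -0.9]
finger_gap: 0.0426
```

Run:
```python
from h import *
f=snap('wrist','pics/w24.png')
plan(tw(0,.0606,.06),TR[2])
```

```text
t30.70 pos [ 0.4921 -0.1601  0.1   ] yaw -0.197 tilt [ 0.051  0.009 -0.999] gap 0.0425 F [ 0.1 -0.6 -1. ] q7 0.43
d [-0.0047 -0.0082 -0.04  ] dyaw 0.009 n 1
[3.97, -0.49, 0.97, np.float64(-0.009)]
```

View pics/w24.png

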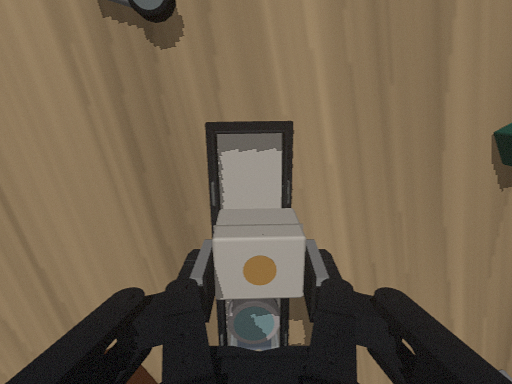

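Call:
play_rows([
  {"tx": 0.5,"ty": -0.5,"tz": 0.9,"twist": -0.01},
  {"tx": 1.5,"ty": 0,"tz": 0,"twist": 0},
  {"tx": 1.5,"ty": 0,"tz": 0,"twist": 0},
  {"tx": 0.7,"ty": 0,"tz": 0,"twist": 0},
])

```text
time_s: 31.2
ee_pos: [0.4882, -0.1656, 0.0544]
tool_rot: [0.559, 0.444, -0.527, 0.461]
force: [0.8, -0.8, -1.4]
finger_gap: 0.0427
```

Run:
```python
from h import *
plan(tw(0,.0606,.0268),TR[2])
```

```text
t31.20 pos [ 0.4882 -0.1656  0.0544] yaw -0.182 tilt [ 0.05   0.01  -0.999] gap 0.0427 F [ 0.8 -0.8 -1.4] q7 0.54
d [-0.0009 -0.0026 -0.0276] dyaw -0.006 n 1
[2.75, -0.17, 0.33, np.float64(0.006)]
```

Call:
play_rows([
  {"tx": 0.5,"ty": -0.2,"tz": 0.3,"twist": 0},
  {"tx": 0.8,"ty": 0,"tz": 0,"twist": 0},
  {"tx": 0.4,"ty": 0,"tz": 0,"twist": 0},
])

```text
time_s: 31.58
ee_pos: [0.4864, -0.1682, 0.0356]
tool_rot: [0.559, 0.444, -0.527, 0.461]
force: [-0.4, 0.1, -0.1]
finger_gap: 0.0428
```

Run:
```python
from h import *
plan(tw(0,.0606,.0268),TR[2])
f=snap('wrist','pics/w25.png')
```

```text
t31.57 pos [ 0.4864 -0.1682  0.0356] yaw -0.182 tilt [ 0.049  0.01  -0.999] gap 0.0428 F [-0.4  0.1 -0.1] q7 0.57
d [ 0.001  -0.0001 -0.0088] dyaw -0.006 n 1
[0.88, 0.05, 0.01, np.float64(0.006)]
```

View pics/w25.png

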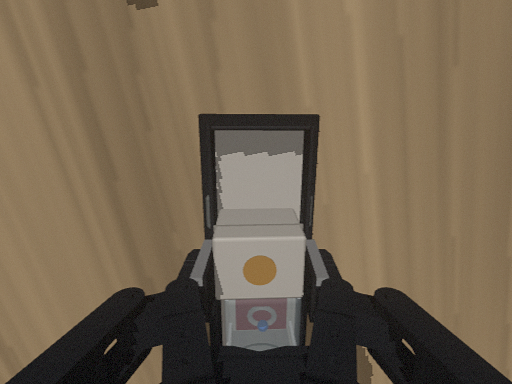

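Slow descents keep the tilt stable. I'll lower the rest of the way.

Call:
play_rows([
  {"tx": 0.5,"ty": 0,"tz": 0,"twist": 0},
  {"tx": 0.3,"ty": 0,"tz": 0,"twist": 0},
  {"tx": 0.1,"ty": 0,"tz": 0,"twist": 0},
])

```text
time_s: 32.0
ee_pos: [0.4872, -0.1679, 0.0263]
tool_rot: [0.559, 0.444, -0.527, 0.461]
force: [-6.6, 3.6, 28.4]
finger_gap: 0.0427
```

Call:
play_rows([
  {"tx": 0.15,"ty": 0,"tz": 0,"twist": 0},
])

```text
time_s: 32.12
ee_pos: [0.4873, -0.1678, 0.0261]
tool_rot: [0.56, 0.444, -0.527, 0.461]
force: [-20.5, 6.7, 75.5]
finger_gap: 0.0428
```

Call:
play_rows([
  {"tx": -0.1,"ty": 0,"tz": 0,"twist": 0},
  {"tx": 0,"ty": 0,"tz": 0,"twist": 0},
  {"tx": 0,"ty": 0,"tz": 0,"twist": 0},
], hand=1)

```text
time_s: 32.5
ee_pos: [0.4876, -0.1679, 0.0277]
tool_rot: [0.56, 0.444, -0.526, 0.461]
force: [1.0, 0.4, -0.4]
finger_gap: 0.0857
```

Call:
play_rows([
  {"tx": -6,"ty": 0,"tz": 0,"twist": 0},
  {"tx": -6,"ty": 0,"tz": 0,"twist": 0},
  {"tx": -6,"ty": 0,"tz": 0,"twist": 0},
  {"tx": 0,"ty": 0,"tz": 0,"twist": 0},
])

```text
time_s: 33.0
ee_pos: [0.4779, -0.1706, 0.2113]
tool_rot: [0.559, 0.444, -0.528, 0.46]
force: [0.3, -0.1, -1.8]
finger_gap: 0.0853
```

Run:
```python
from h import *
f=snap('wrist','pics/w26.png')
plan([.62,.14,.20],.14)
```

```text
t33.05 pos [ 0.4771 -0.1699  0.2094] yaw -0.182 tilt [ 0.045  0.012 -0.999] gap 0.0851 F [-0.2 -0.3 -0.9] q7 0.28
d [ 0.1429  0.3099 -0.0094] dyaw 0.322 n 7
[0.28, 1.2, -4.72, np.float64(-0.046)]
[0.28, 1.42, -4.66, np.float64(-0.046)]
[0.28, 1.63, -4.59, np.float64(-0.046)]
[0.28, 1.84, -4.51, np.float64(-0.046)]
[0.28, 2.04, -4.42, np.float64(-0.046)]
[0.28, 2.24, -4.32, np.float64(-0.046)]
[0.28, 2.44, -4.21, np.float64(-0.046)]
```

View pics/w26.png

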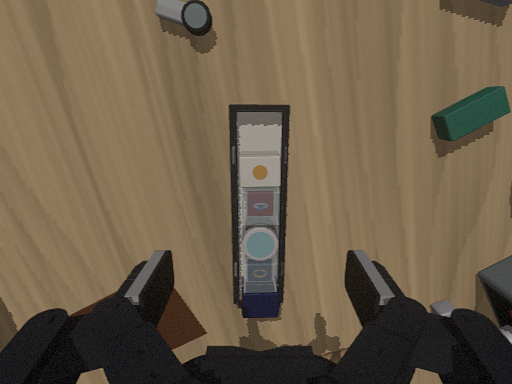

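The row so far shows ring box, display1, tin, display2 and card box, with the free slot at (260,135). Display3 is next.

Call:
play_rows([
  {"tx": 0,"ty": 1.6,"tz": -5.8,"twist": -0.06},
  {"tx": 0,"ty": 1.8,"tz": -5.8,"twist": -0.06},
  {"tx": 0,"ty": 2.1,"tz": -5.6,"twist": -0.06},
  {"tx": 0,"ty": 2.4,"tz": -5.4,"twist": -0.06},
  {"tx": 0,"ty": 2.6,"tz": -5.2,"twist": -0.05},
])

```text
time_s: 33.67
ee_pos: [0.5992, 0.1061, 0.2123]
tool_rot: [0.484, 0.519, -0.46, 0.534]
force: [0.7, -0.8, -0.1]
finger_gap: 0.0857
```

Call:
play_rows([
  {"tx": 0,"ty": 2.0,"tz": -3.0,"twist": -0.03},
  {"tx": 0,"ty": 0,"tz": 0,"twist": 0},
])

```text
time_s: 33.92
ee_pos: [0.6155, 0.1443, 0.2086]
tool_rot: [0.472, 0.528, -0.451, 0.542]
force: [-0.9, -0.2, -0.1]
finger_gap: 0.0853
```

Run:
```python
from h import *
f=snap('wrist','pics/w27.png')
print(find('wrist',f,'display3',(.6276,.2032,.163)))
plan([.6276,.2032,.09],.163)
```

```text
None
t34.02 pos [0.6148 0.1411 0.2092] yaw 0.143 tilt [ 0.034  0.009 -0.999] gap 0.0853 F [-0.5 -0.6  1.1] q7 0.09
d [ 0.0128  0.0621 -0.1192] dyaw 0.02 n 3
[4.0, 0.58, -1.97, np.float64(-0.007)]
[4.0, 0.59, -1.97, np.float64(-0.007)]
[4.0, 0.61, -1.97, np.float64(-0.007)]
```

View pics/w27.png

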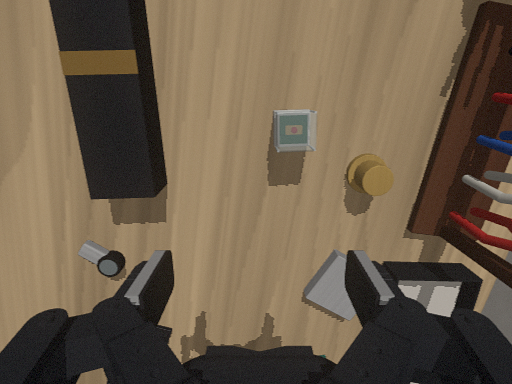

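Run:
```python
from h import *
f=bot.grab_frame('wrist')
p=onz(f,(294,130),.035); print(p)
print(find('wrist',f,'display3',(p[0],p[1],.16)))
print('gauge',onz(f,(370,178),.03))
```

```text
[0.65136285 0.19219346 0.035     ]
(array([0.6507, 0.1956, 0.1762]), np.float64(0.932), 0.71, array([294.4, 127.8]))
gauge [0.74722492 0.15124417 0.03      ]
```

Run:
```python
from h import *
plan([.6507,.1956,.09],.172)
```

```text
t34.12 pos [0.6151 0.1399 0.2103] yaw 0.141 tilt [ 0.035  0.009 -0.999] gap 0.0852 F [ 0.1 -0.3  0.3] q7 0.09
d [ 0.0356  0.0557 -0.1203] dyaw 0.031 n 3
[4.07, 1.29, -1.65, np.float64(-0.01)]
[4.07, 1.31, -1.64, np.float64(-0.01)]
[4.07, 1.32, -1.63, np.float64(-0.01)]
```

Call:
play_rows([
  {"tx": 3.0,"ty": 1.4,"tz": -1.8,"twist": -0.01},
  {"tx": 3.0,"ty": 1.4,"tz": -1.8,"twist": -0.01},
  {"tx": 3.0,"ty": 1.0,"tz": -1.3,"twist": -0.01},
  {"tx": 2.0,"ty": 0,"tz": 0,"twist": 0},
  {"tx": 0,"ty": 0,"tz": 0,"twist": 0},
])

```text
time_s: 34.75
ee_pos: [0.6501, 0.1891, 0.1005]
tool_rot: [0.469, 0.531, -0.447, 0.546]
force: [0.0, -0.3, 0.9]
finger_gap: 0.0853
```

Run:
```python
from h import *
f=snap('wrist','pics/w28.png')
print(find('wrist',f,'display3',(.6507,.1956,.172)))
plan([.6507,.1956,.0265],.172)
```

```text
(array([0.6517, 0.1956, 0.1858]), np.float64(0.948), 0.6, array([255.3, 197.3]))
t34.85 pos [0.6511 0.1897 0.1024] yaw 0.162 tilt [ 0.039  0.011 -0.999] gap 0.0853 F [ 0.3  0.1 -0. ] q7 0.13
d [-0.0004  0.0059 -0.0759] dyaw 0.01 n 2
[3.79, -0.13, -0.28, np.float64(-0.005)]
[3.79, -0.13, -0.28, np.float64(-0.005)]
```

View pics/w28.png

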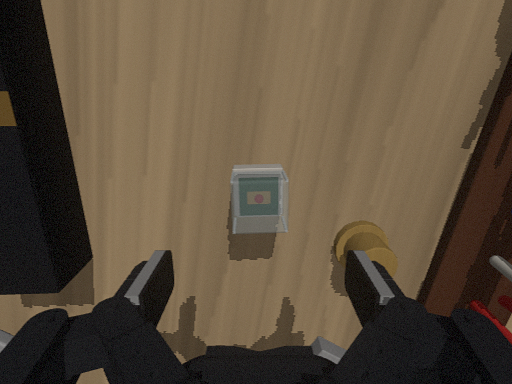

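Call:
play_rows([
  {"tx": 2.0,"ty": 0,"tz": -0.6,"twist": -0.01},
  {"tx": 2.2,"ty": -0.1,"tz": 0,"twist": 0},
  {"tx": 2.0,"ty": -0.1,"tz": 0,"twist": 0},
  {"tx": 1.0,"ty": 0,"tz": 0,"twist": 0},
])

```text
time_s: 35.35
ee_pos: [0.6518, 0.1961, 0.0285]
tool_rot: [0.468, 0.532, -0.442, 0.549]
force: [-0.0, -0.8, -0.0]
finger_gap: 0.0855
```

Run:
```python
from h import *
plan([.651,.1956,.0265],.176)
```

```text
t35.35 pos [0.6518 0.1961 0.0285] yaw 0.172 tilt [ 0.042  0.013 -0.999] gap 0.0855 F [-0.  -0.8 -0. ] q7 0.18
d [-0.0008 -0.0005 -0.002 ] dyaw 0.004 n 1
[0.19, -0.1, 0.04, np.float64(-0.004)]
```

Call:
play_rows([
  {"tx": 0.1,"ty": -0.1,"tz": 0,"twist": 0},
  {"tx": 0,"ty": 0,"tz": 0,"twist": 0},
  {"tx": 0,"ty": 0,"tz": 0,"twist": 0},
  {"tx": 0,"ty": 0,"tz": 0,"twist": 0},
], hand=-1)

```text
time_s: 35.85
ee_pos: [0.6511, 0.1956, 0.0274]
tool_rot: [0.468, 0.532, -0.442, 0.549]
force: [-0.4, -0.2, -0.0]
finger_gap: 0.0388
```

Call:
play_rows([
  {"tx": 0.3,"ty": 0,"tz": 0,"twist": 0},
  {"tx": 0.2,"ty": 0,"tz": 0,"twist": 0},
])

```text
time_s: 36.1
ee_pos: [0.6516, 0.1957, 0.023]
tool_rot: [0.469, 0.532, -0.442, 0.549]
force: [-2.4, -1.0, 3.9]
finger_gap: 0.0391
```

Call:
play_rows([
  {"tx": 0.15,"ty": 0,"tz": 0,"twist": 0},
  {"tx": 0.1,"ty": 0,"tz": 0,"twist": 0},
])

```text
time_s: 36.35
ee_pos: [0.6518, 0.1958, 0.0205]
tool_rot: [0.469, 0.532, -0.442, 0.549]
force: [-3.1, -1.4, 14.7]
finger_gap: 0.0389
```

Call:
play_rows([
  {"tx": 0.1,"ty": 0,"tz": 0,"twist": 0},
  {"tx": 0.05,"ty": 0,"tz": 0,"twist": 0},
])

```text
time_s: 36.6
ee_pos: [0.6519, 0.1958, 0.0205]
tool_rot: [0.469, 0.532, -0.442, 0.549]
force: [-6.7, -2.1, 14.3]
finger_gap: 0.039
```

Run:
```python
from h import *
plan(tw(0,.1,.1),TR[2])
```

```text
t36.60 pos [0.6519 0.1958 0.0205] yaw 0.171 tilt [ 0.043  0.015 -0.999] gap 0.039 F [-6.7 -2.1 14.3] q7 0.18
d [-0.1572 -0.3253  0.0795] dyaw -0.359 n 7
[-1.3, -2.95, 4.19, np.float64(0.051)]
[-1.3, -2.73, 4.33, np.float64(0.051)]
[-1.3, -2.51, 4.47, np.float64(0.051)]
[-1.3, -2.27, 4.59, np.float64(0.051)]
[-1.3, -2.03, 4.7, np.float64(0.051)]
[-1.3, -1.79, 4.8, np.float64(0.051)]
[-1.3, -1.54, 4.89, np.float64(0.051)]
```

Call:
play_rows([
  {"tx": -5.5,"ty": 0,"tz": 0,"twist": 0},
  {"tx": -3.0,"ty": -3.2,"tz": 4.6,"twist": 0.06},
  {"tx": 0,"ty": -3.2,"tz": 5.0,"twist": 0.06},
  {"tx": 0,"ty": -2.9,"tz": 5.2,"twist": 0.06},
  {"tx": 0,"ty": -2.6,"tz": 5.4,"twist": 0.06},
])

```text
time_s: 37.22
ee_pos: [0.5454, -0.0163, 0.099]
tool_rot: [0.532, 0.476, -0.501, 0.49]
force: [1.3, -0.7, -1.6]
finger_gap: 0.0388
```

Run:
```python
from h import *
plan(tw(0,.101,.1),TR[2])
```

```text
t37.23 pos [ 0.5454 -0.0163  0.099 ] yaw -0.068 tilt [ 0.046  0.015 -0.999] gap 0.0388 F [ 1.3 -0.7 -1.6] q7 0.25
d [-0.0505 -0.1122  0.001 ] dyaw -0.12 n 3
[-0.17, -1.42, 3.85, np.float64(0.04)]
[-0.17, -1.27, 3.9, np.float64(0.04)]
[-0.17, -1.11, 3.95, np.float64(0.04)]
```

Call:
play_rows([
  {"tx": 0,"ty": -1.8,"tz": 5.0,"twist": 0.05},
  {"tx": 0,"ty": -1.2,"tz": 3.8,"twist": 0.04},
  {"tx": 0,"ty": -0.5,"tz": 1.4,"twist": 0.02},
  {"tx": 0,"ty": 0,"tz": 0,"twist": 0},
])

```text
time_s: 37.72
ee_pos: [0.4972, -0.1204, 0.0955]
tool_rot: [0.561, 0.444, -0.528, 0.457]
force: [0.2, -0.0, -0.9]
finger_gap: 0.0392
```

Run:
```python
from h import *
f=snap('wrist','pics/w29.png')
plan(tw(0,.101,.05),TR[2])
```

```text
t37.77 pos [ 0.4975 -0.1197  0.0955] yaw -0.187 tilt [ 0.047  0.015 -0.999] gap 0.0392 F [-0.1 -0.8 -0.1] q7 0.36
d [-0.0027 -0.0088 -0.0455] dyaw -0.001 n 1
[4.52, -0.29, 1.02, np.float64(0.001)]
```

View pics/w29.png

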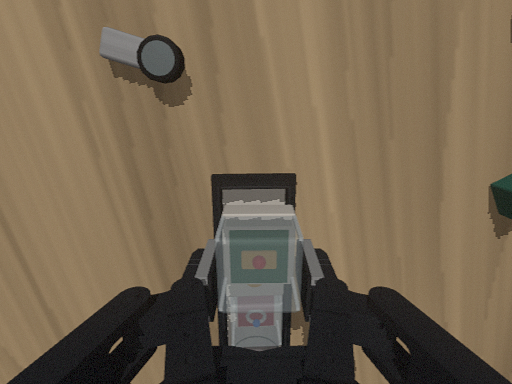

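Call:
play_rows([
  {"tx": 0.3,"ty": -0.3,"tz": 1.0,"twist": 0},
  {"tx": 1.0,"ty": 0,"tz": 0,"twist": 0},
  {"tx": 0.5,"ty": 0,"tz": 0,"twist": 0},
])

```text
time_s: 38.15
ee_pos: [0.495, -0.1265, 0.0758]
tool_rot: [0.559, 0.446, -0.527, 0.459]
force: [-0.1, 0.2, -0.6]
finger_gap: 0.0389
```

Run:
```python
from h import *
f=snap('wrist','pics/w30.png')
plan(tw(0,.101,.0265),TR[2])
# predicted neck inner end px and card edge
for v,z in [(.124,.022),(.1265,.022),(.0788,.046),(.081,.0345+.001),(.121,.035)]:
    print(v,z,[proj(f,tw(u,v,z)).round(1).tolist() for u in(-.02,.02)])
```

```text
t38.20 pos [ 0.4947 -0.1265  0.0755] yaw -0.182 tilt [ 0.047  0.015 -0.999] gap 0.0388 F [-0.9 -0.1 -0.7] q7 0.42
d [ 0.0001 -0.002  -0.049 ] dyaw -0.006 n 1
[4.89, -0.16, 0.31, np.float64(0.006)]
0.124 0.022 [[225.8, 186.9], [283.8, 186.6]]
0.1265 0.022 [[225.7, 183.4], [283.9, 183.1]]
0.0788 0.046 [[225.3, 263.5], [286.2, 262.4]]
0.081 0.035500000000000004 [[226.2, 252.7], [284.3, 251.8]]
0.121 0.035 [[224.6, 196.7], [286.1, 196.3]]
```

View pics/w30.png

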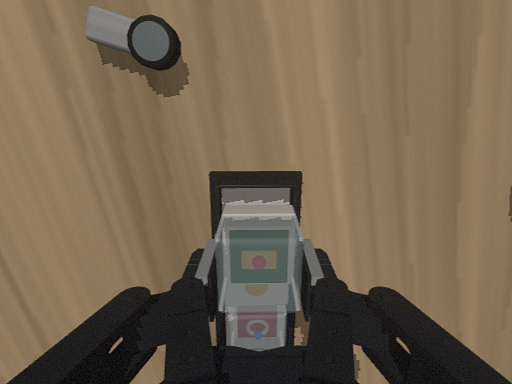

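Call:
play_rows([
  {"tx": 0.5,"ty": -0.1,"tz": 0.2,"twist": 0},
  {"tx": 1.0,"ty": 0,"tz": 0,"twist": 0},
  {"tx": 1.0,"ty": 0,"tz": 0,"twist": 0},
])

```text
time_s: 38.58
ee_pos: [0.495, -0.1276, 0.049]
tool_rot: [0.559, 0.446, -0.526, 0.459]
force: [-0.6, -0.4, -0.1]
finger_gap: 0.039
```

Run:
```python
from h import *
f=snap('wrist','pics/w31.png')
plan(tw(0,.101,.0265),TR[2])
```

```text
t38.62 pos [ 0.4945 -0.1275  0.048 ] yaw -0.181 tilt [ 0.046  0.015 -0.999] gap 0.039 F [-2.2  1.5 -1.2] q7 0.47
d [ 0.0004 -0.0011 -0.0215] dyaw -0.007 n 1
[2.14, -0.03, 0.15, np.float64(0.007)]
```

View pics/w31.png

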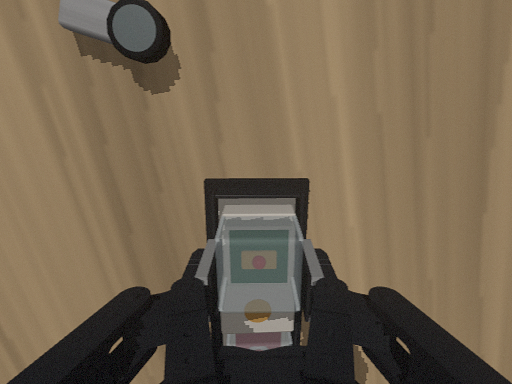

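Call:
play_rows([
  {"tx": 0.8,"ty": 0,"tz": 0.05,"twist": 0},
  {"tx": 0.7,"ty": 0,"tz": 0,"twist": 0},
  {"tx": 0.3,"ty": 0,"tz": 0,"twist": 0},
])

```text
time_s: 39.0
ee_pos: [0.4951, -0.1279, 0.0284]
tool_rot: [0.559, 0.447, -0.527, 0.459]
force: [0.6, 1.1, -0.1]
finger_gap: 0.0391
```

Run:
```python
from h import *
plan(tw(0,.101,.0265),TR[2])
```

```text
t39.00 pos [ 0.4951 -0.1279  0.0284] yaw -0.181 tilt [ 0.046  0.015 -0.999] gap 0.0391 F [ 0.6  1.1 -0.1] q7 0.50
d [-0.0003 -0.0007 -0.0019] dyaw -0.007 n 1
[0.19, -0.02, 0.08, np.float64(0.007)]
```

Call:
play_rows([
  {"tx": 0.2,"ty": 0,"tz": 0,"twist": 0},
  {"tx": 0.1,"ty": 0,"tz": 0,"twist": 0},
])

```text
time_s: 39.25
ee_pos: [0.4957, -0.1277, 0.0261]
tool_rot: [0.559, 0.447, -0.527, 0.459]
force: [-9.0, 3.3, 35.3]
finger_gap: 0.0389
```

Call:
play_rows([
  {"tx": 0.1,"ty": 0,"tz": 0,"twist": 0},
])

```text
time_s: 39.38
ee_pos: [0.4957, -0.1277, 0.0261]
tool_rot: [0.56, 0.447, -0.526, 0.458]
force: [-10.8, 3.1, 36.9]
finger_gap: 0.039
```

Call:
play_rows([
  {"tx": -0.05,"ty": 0,"tz": 0,"twist": 0},
  {"tx": 0,"ty": 0,"tz": 0,"twist": 0},
  {"tx": 0,"ty": 0,"tz": 0,"twist": 0},
], hand=1)

```text
time_s: 39.75
ee_pos: [0.4962, -0.1278, 0.0272]
tool_rot: [0.56, 0.446, -0.526, 0.459]
force: [-0.3, -0.5, -0.6]
finger_gap: 0.0853
```

Call:
play_rows([
  {"tx": -6,"ty": 0,"tz": 0,"twist": 0},
  {"tx": -6,"ty": 0,"tz": 3,"twist": 0},
  {"tx": -6,"ty": 0,"tz": 5,"twist": 0},
  {"tx": -4,"ty": 0,"tz": 5,"twist": 0},
  {"tx": 0,"ty": 0,"tz": 0,"twist": 0},
])

```text
time_s: 40.38
ee_pos: [0.4649, -0.2494, 0.233]
tool_rot: [0.559, 0.447, -0.526, 0.459]
force: [0.3, 0.7, -1.5]
finger_gap: 0.0856
```

Run:
```python
from h import *
f=snap('wrist','pics/w32.png'); plan([.46,-.3,.1])
V=dict(ringbox=-.104,display1=-.0636,tin=-.0204,display2=.0228,cardbox=.0618,display3=.101)
SZ['display']=(.04,.04,.046)
a=TR[2]
it=[(n,(tw(0,v)[0],tw(0,v)[1],a,.006)) for n,v in V.items()]+[('tray',tuple(TR)+(0,))]
overlay(f,it,'pics/ov5.png',(170,40,350,300),3)
s=snap('scene','pics/s2.png')
im=cv2.resize(s['frame'][190:270,110:240,::-1],None,fx=6,fy=6,interpolation=cv2.INTER_CUBIC); cv2.imwrite('pics/s2c.png',im)
```

```text
t40.42 pos [ 0.465  -0.2472  0.2315] yaw -0.178 tilt [ 0.044  0.017 -0.999] gap 0.0852 F [0.2 0.3 0.3] q7 0.45
d [-0.005  -0.0528 -0.1315] dyaw 0 n 3
[4.34, -0.03, 1.87, 0.0]
[4.34, -0.03, 1.87, 0.0]
[4.34, -0.03, 1.87, 0.0]
```

View pics/ov5.png

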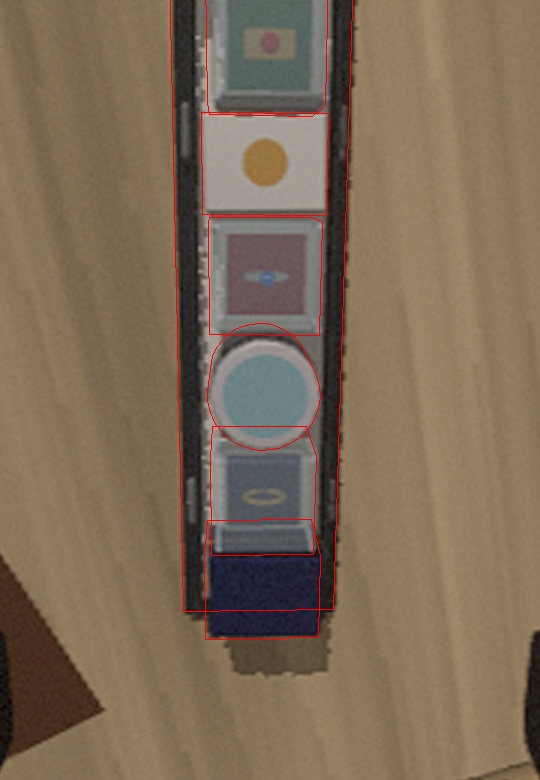

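View pics/s2c.png

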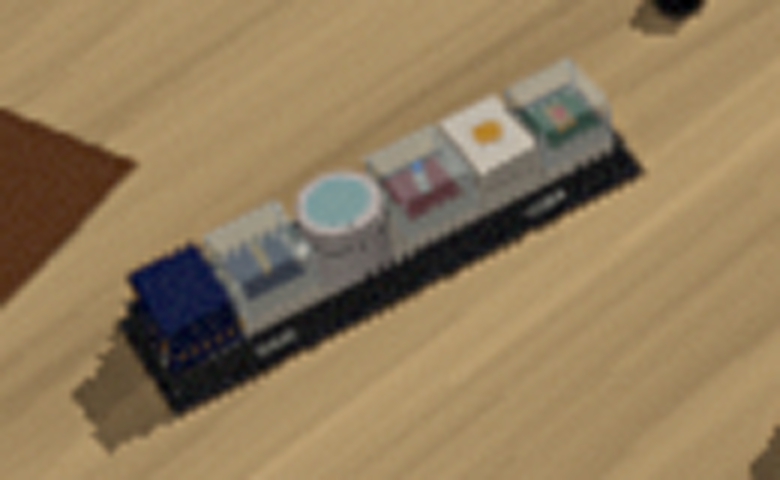

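All six match their models in the tray, with the displays at 46 mm overall. Before taking the lid, I'll make a fast outward move, because earlier ones reduced the accumulated tool tilt.

Call:
play_rows([
  {"tx": -2,"ty": 5.6,"tz": -1.5,"twist": -0.05},
  {"tx": -2,"ty": 5.6,"tz": -1.5,"twist": -0.05},
  {"tx": -2,"ty": 5.6,"tz": -1.5,"twist": -0.05},
  {"tx": -2,"ty": 5.6,"tz": -1.5,"twist": -0.05},
  {"tx": -2,"ty": 5.6,"tz": -1.5,"twist": -0.05},
])

```text
time_s: 41.1
ee_pos: [0.7477, -0.1846, 0.335]
tool_rot: [0.492, 0.519, -0.464, 0.522]
force: [-0.7, -0.6, 1.2]
finger_gap: 0.0853
```

Call:
play_rows([
  {"tx": -2,"ty": 4,"tz": -1.5,"twist": -0.05},
  {"tx": 0,"ty": 0,"tz": 0,"twist": 0},
])

```text
time_s: 41.35
ee_pos: [0.7906, -0.1596, 0.3517]
tool_rot: [0.476, 0.534, -0.449, 0.535]
force: [-0.4, -0.3, -0.5]
finger_gap: 0.0852
```

Run:
```python
from h import *
plan([.50,.10,.25],.17,maxd=.035)
```

```text
t41.35 pos [ 0.7906 -0.1596  0.3517] yaw 0.144 tilt [ 0.025  0.028 -0.999] gap 0.0852 F [-0.4 -0.3 -0.5] q7 0.54
d [-0.2906  0.2596 -0.1017] dyaw 0.026 n 12
[0.85, -2.11, -2.47, np.float64(-0.002)]
[0.85, -2.1, -2.47, np.float64(-0.002)]
[0.85, -2.1, -2.48, np.float64(-0.002)]
[0.85, -2.09, -2.48, np.float64(-0.002)]
[0.85, -2.09, -2.49, np.float64(-0.002)]
[0.85, -2.08, -2.49, np.float64(-0.002)]
[0.85, -2.08, -2.5, np.float64(-0.002)]
[0.85, -2.07, -2.5, np.float64(-0.002)]
[0.85, -2.07, -2.51, np.float64(-0.002)]
[0.85, -2.06, -2.51, np.float64(-0.002)]
[0.85, -2.06, -2.51, np.float64(-0.002)]
[0.85, -2.05, -2.52, np.float64(-0.002)]
```

Call:
play_rows([
  {"tx": 0.8,"ty": -2.3,"tz": -2.7,"twist": 0},
  {"tx": 0.8,"ty": -2.3,"tz": -2.7,"twist": 0},
  {"tx": 0.8,"ty": -2.3,"tz": -2.7,"twist": 0},
  {"tx": 0.8,"ty": -2.3,"tz": -2.7,"twist": 0},
  {"tx": 0.8,"ty": -2.3,"tz": -2.7,"twist": 0},
])

```text
time_s: 41.98
ee_pos: [0.6512, -0.0351, 0.2991]
tool_rot: [0.472, 0.539, -0.453, 0.531]
force: [-0.2, -0.3, -0.1]
finger_gap: 0.0854
```

Call:
play_rows([
  {"tx": 0.8,"ty": -2.3,"tz": -2.7,"twist": 0},
  {"tx": 0.8,"ty": -2.3,"tz": -2.7,"twist": 0},
  {"tx": 0.8,"ty": -2.3,"tz": -2.7,"twist": 0},
  {"tx": 0.8,"ty": -2.3,"tz": -2.7,"twist": 0},
  {"tx": 0.8,"ty": -2.3,"tz": -2.7,"twist": 0},
])

```text
time_s: 42.6
ee_pos: [0.5061, 0.0903, 0.252]
tool_rot: [0.468, 0.543, -0.455, 0.529]
force: [0.1, 0.3, -0.3]
finger_gap: 0.0855
```

Run:
```python
from h import *
f=snap('wrist','pics/w33.png')
print(find('wrist',f,'lid',(.4615,.2314,.1686)))
plan([.4615,.2314,.10],.17)
```

```text
(array([0.4612, 0.2312, 0.1683]), np.float64(0.988), 0.83, array([235.2,  77.2]))
t42.70 pos [0.5044 0.092  0.2514] yaw 0.153 tilt [-0.005  0.028 -1.   ] gap 0.0853 F [ 0.1  0.2 -0.7] q7 0.02
d [-0.0429  0.1394 -0.1514] dyaw 0.017 n 4
[3.89, -0.53, -3.5, np.float64(-0.004)]
[3.89, -0.51, -3.5, np.float64(-0.004)]
[3.89, -0.5, -3.5, np.float64(-0.004)]
[3.89, -0.48, -3.51, np.float64(-0.004)]
```

View pics/w33.png

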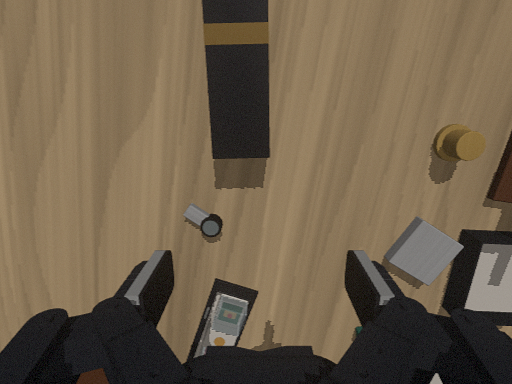

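Call:
play_rows([
  {"tx": 3.0,"ty": -0.5,"tz": -3.7,"twist": -0.005},
  {"tx": 3.5,"ty": -0.5,"tz": -3.7,"twist": -0.005},
  {"tx": 3.5,"ty": -0.5,"tz": -3.6,"twist": -0.005},
  {"tx": 3.5,"ty": -0.4,"tz": -2.4,"twist": 0},
  {"tx": 0,"ty": 0,"tz": 0,"twist": 0},
])

```text
time_s: 43.32
ee_pos: [0.4571, 0.2285, 0.1124]
tool_rot: [0.46, 0.549, -0.451, 0.532]
force: [0.3, -0.3, -0.5]
finger_gap: 0.0855
```

Run:
```python
from h import *
f=snap('wrist','pics/w34.png')
plan([.4613,.2313,.010],.1685)
```

```text
t43.38 pos [0.4582 0.2278 0.1137] yaw 0.17 tilt [-0.008  0.026 -1.   ] gap 0.0854 F [-0.3 -0.4 -0.3] q7 -0.10
d [ 0.0031  0.0035 -0.1037] dyaw -0.001 n 2
[5.18, 0.2, -0.0, np.float64(0.001)]
[5.18, 0.2, -0.0, np.float64(0.001)]
```

View pics/w34.png

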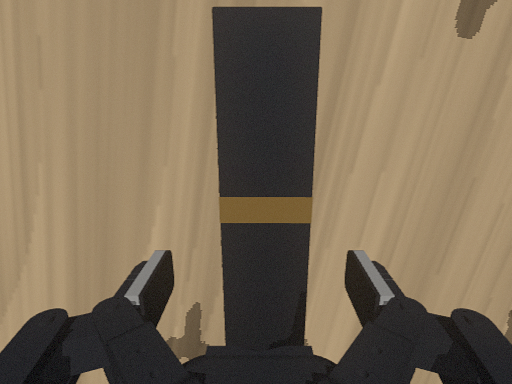

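Call:
play_rows([
  {"tx": 1.5,"ty": 0.3,"tz": 0,"twist": 0},
  {"tx": 1.8,"ty": 0,"tz": 0,"twist": 0},
  {"tx": 1.2,"ty": 0,"tz": 0,"twist": 0},
  {"tx": 0,"ty": 0,"tz": 0,"twist": 0},
])

```text
time_s: 43.88
ee_pos: [0.4618, 0.2276, 0.0665]
tool_rot: [0.462, 0.548, -0.451, 0.532]
force: [-0.1, -0.8, 0.4]
finger_gap: 0.0856
```

Run:
```python
from h import *
f=snap('wrist','pics/w35.png')
plan([.4613,.2313,.010],.1685)
```

```text
t43.92 pos [0.462  0.2277 0.067 ] yaw 0.167 tilt [-0.007  0.027 -1.   ] gap 0.0856 F [-0.5 -0.3 -0.2] q7 -0.03
d [-0.0007  0.0036 -0.057 ] dyaw 0.002 n 2
[2.86, 0.0, -0.11, np.float64(-0.001)]
[2.86, 0.0, -0.11, np.float64(-0.001)]
```

View pics/w35.png

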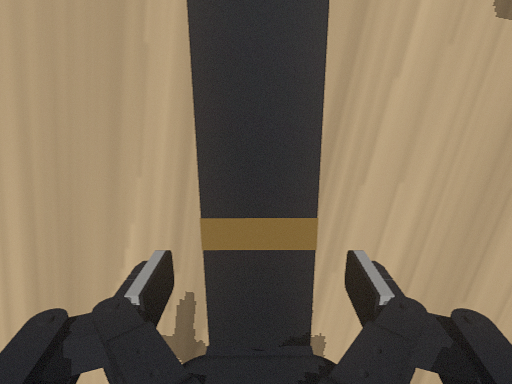

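Centred at column 259. I'll descend around the lid.

Call:
play_rows([
  {"tx": 1.5,"ty": 0,"tz": -0.3,"twist": 0},
  {"tx": 1.5,"ty": 0,"tz": 0,"twist": 0},
  {"tx": 1.5,"ty": 0,"tz": 0,"twist": 0},
  {"tx": 0.8,"ty": 0,"tz": 0,"twist": 0},
  {"tx": 0,"ty": 0,"tz": 0,"twist": 0},
])

```text
time_s: 44.55
ee_pos: [0.4613, 0.2325, 0.0107]
tool_rot: [0.463, 0.548, -0.451, 0.532]
force: [0.3, 0.1, 0.2]
finger_gap: 0.0855
```

Run:
```python
from h import *
plan([.4613,.2313,.010],.1685)
```

```text
t44.55 pos [0.4613 0.2325 0.0107] yaw 0.167 tilt [-0.006  0.027 -1.   ] gap 0.0855 F [0.3 0.1 0.2] q7 0.04
d [ 0.     -0.0012 -0.0007] dyaw 0.002 n 1
[0.06, -0.02, 0.12, np.float64(-0.002)]
```

Call:
play_rows([
  {"tx": 0,"ty": 0,"tz": 0.1,"twist": 0},
  {"tx": 0,"ty": 0,"tz": 0,"twist": 0},
  {"tx": 0,"ty": 0,"tz": 0,"twist": 0},
  {"tx": 0,"ty": 0,"tz": 0,"twist": 0},
], hand=-1)

```text
time_s: 45.05
ee_pos: [0.462, 0.2316, 0.0116]
tool_rot: [0.463, 0.548, -0.45, 0.532]
force: [0.3, 0.3, -2.1]
finger_gap: 0.0665
```

Call:
play_rows([
  {"tx": -2,"ty": 0,"tz": 0,"twist": 0},
  {"tx": -3,"ty": 0,"tz": 0,"twist": 0},
  {"tx": -3,"ty": 0,"tz": 0,"twist": 0},
  {"tx": -3,"ty": 0,"tz": 0,"twist": 0},
  {"tx": 0,"ty": 0,"tz": 0,"twist": 0},
])

```text
time_s: 45.68
ee_pos: [0.4622, 0.2281, 0.1247]
tool_rot: [0.463, 0.548, -0.451, 0.532]
force: [-0.8, -0.1, -1.9]
finger_gap: 0.0666
```

Run:
```python
from h import *
f=snap('wrist','pics/w36.png')
s=snap('scene','pics/s3.png')
plan(tw(0,0,.12),TR[2])
```

```text
t45.77 pos [0.4611 0.2277 0.1228] yaw 0.167 tilt [-0.008  0.026 -1.   ] gap 0.0661 F [-1.1  0.1 -1.3] q7 -0.10
d [ 0.0149 -0.4555 -0.0028] dyaw -0.355 n 9
[-0.1, -0.68, 5.02, np.float64(0.039)]
[-0.1, -0.48, 5.04, np.float64(0.039)]
[-0.1, -0.28, 5.06, np.float64(0.039)]
[-0.1, -0.08, 5.06, np.float64(0.039)]
[-0.1, 0.12, 5.06, np.float64(0.039)]
[-0.1, 0.32, 5.05, np.float64(0.039)]
[-0.1, 0.52, 5.04, np.float64(0.039)]
[-0.1, 0.72, 5.01, np.float64(0.039)]
[-0.1, 0.91, 4.98, np.float64(0.039)]
```

View pics/w36.png

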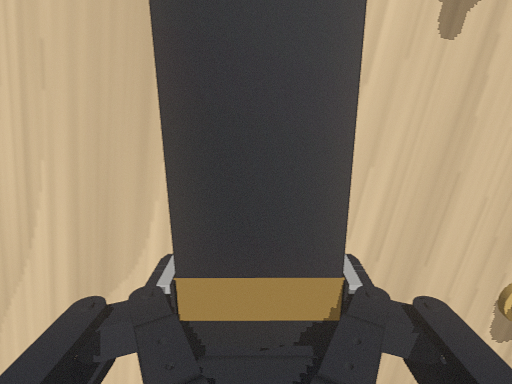

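View pics/s3.png

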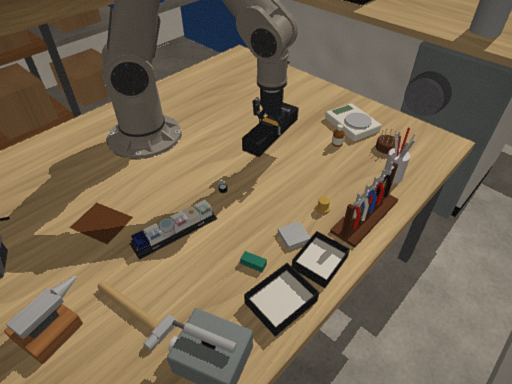

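Lid held (gap 66 mm), rim about 0.11 m up. I'll carry it to the tray at moderate speed.

Call:
play_rows([
  {"tx": 0,"ty": -0.5,"tz": 3.0,"twist": 0.03},
  {"tx": 0,"ty": -0.4,"tz": 4.2,"twist": 0.03},
  {"tx": 0,"ty": -0.3,"tz": 4.2,"twist": 0.03},
  {"tx": 0,"ty": -0.1,"tz": 4.2,"twist": 0.03},
  {"tx": 0,"ty": 0,"tz": 4.2,"twist": 0.03},
])

```text
time_s: 46.4
ee_pos: [0.4649, 0.0221, 0.1133]
tool_rot: [0.499, 0.512, -0.494, 0.494]
force: [1.2, -0.1, -1.2]
finger_gap: 0.066
```

Call:
play_rows([
  {"tx": 0,"ty": 0.1,"tz": 4.2,"twist": 0.03},
  {"tx": 0,"ty": 0.3,"tz": 4.2,"twist": 0.03},
  {"tx": 0,"ty": 0.4,"tz": 4.2,"twist": 0.03},
  {"tx": 0,"ty": 0.6,"tz": 4.2,"twist": 0.03},
  {"tx": 0,"ty": 0.7,"tz": 3.5,"twist": 0.03},
])

```text
time_s: 47.02
ee_pos: [0.4695, -0.1931, 0.1044]
tool_rot: [-0.535, -0.472, 0.537, -0.451]
force: [0.4, 0.6, -1.3]
finger_gap: 0.0666
```

Run:
```python
from h import *
plan(tw(0,0,.12),TR[2])
```

```text
t47.02 pos [ 0.4695 -0.1931  0.1044] yaw -0.149 tilt [-0.021  0.021 -1.   ] gap 0.0666 F [ 0.4  0.6 -1.3] q7 0.52
d [ 0.0065 -0.0347  0.0156] dyaw -0.039 n 1
[-1.64, 1.11, 3.31, np.float64(0.039)]
```

Call:
play_rows([
  {"tx": -0.5,"ty": 1.0,"tz": 2.5,"twist": 0.03},
  {"tx": 0,"ty": 0,"tz": 0,"twist": 0},
])

```text
time_s: 47.28
ee_pos: [0.4727, -0.2246, 0.1069]
tool_rot: [-0.542, -0.462, 0.547, -0.44]
force: [-0.4, 0.8, -2.5]
finger_gap: 0.0662
```

Run:
```python
from h import *
f=snap('wrist','pics/w37.png')
plan(tw(0,0,.09),TR[2])
```

```text
t47.33 pos [ 0.4723 -0.2234  0.1067] yaw -0.186 tilt [-0.026  0.02  -0.999] gap 0.0664 F [-0.1 -0.2 -2.7] q7 0.55
d [ 0.0037 -0.0044 -0.0167] dyaw -0.002 n 1
[1.65, 0.49, 0.39, np.float64(0.002)]
```

View pics/w37.png

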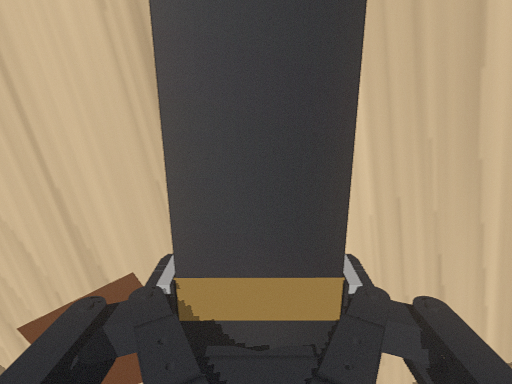

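Call:
play_rows([
  {"tx": 0.8,"ty": 0.4,"tz": 0.3,"twist": 0},
  {"tx": 0.8,"ty": 0,"tz": 0,"twist": 0},
  {"tx": 0,"ty": 0,"tz": 0,"twist": 0},
])

```text
time_s: 47.7
ee_pos: [0.4742, -0.2249, 0.088]
tool_rot: [-0.541, -0.464, 0.546, -0.44]
force: [0.6, -0.0, -2.2]
finger_gap: 0.0666
```

Run:
```python
from h import *
f=snap('wrist','pics/w38.png')
t=bot.grab_frame('top'); 
overlay(t,[('tray',tuple(TR)+(0,))],'pics/t3.png',(270,200,400,280),6)
s=bot.grab_frame('scene'); 
overlay(s,[('tray',tuple(TR)+(0,))],'pics/s4.png',(110,170,240,270),6)
plan(tw(0,0.0007,.08),TR[2])
```

```text
t47.85 pos [ 0.4748 -0.2254  0.0889] yaw -0.184 tilt [-0.026  0.021 -0.999] gap 0.0662 F [-1.   0.3 -1.7] q7 0.58
d [ 0.0014 -0.0017 -0.0089] dyaw -0.004 n 1
[0.88, 0.19, 0.16, np.float64(0.004)]
```

View pics/t3.png

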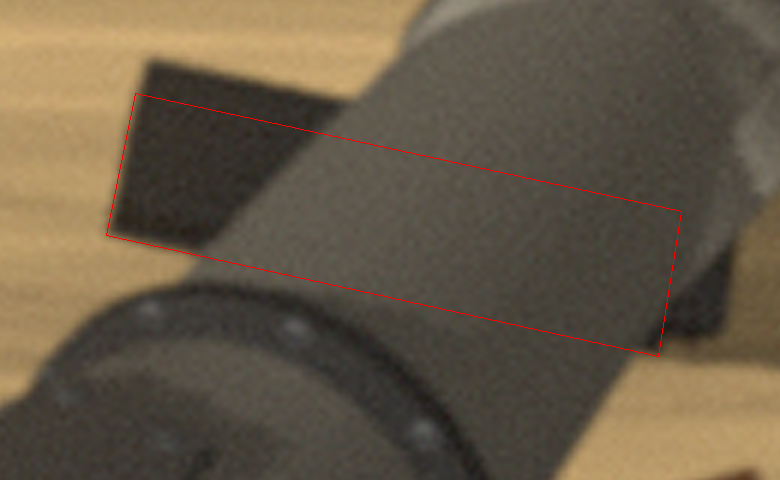

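View pics/s4.png

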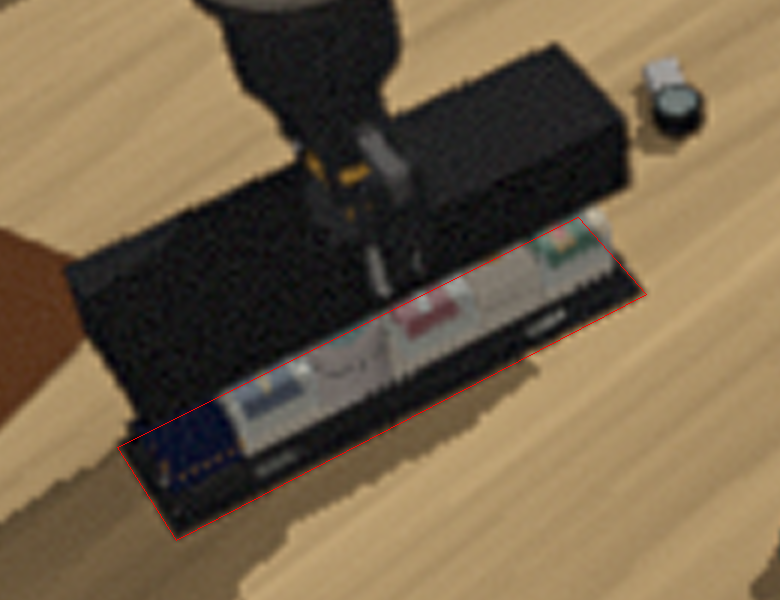

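Call:
play_rows([
  {"tx": 0.7,"ty": 0.2,"tz": 0.1,"twist": 0},
  {"tx": 1.0,"ty": 0,"tz": 0,"twist": 0},
  {"tx": 1.0,"ty": 0,"tz": 0,"twist": 0},
  {"tx": 0,"ty": 0,"tz": 0,"twist": 0},
])

```text
time_s: 48.35
ee_pos: [0.4761, -0.2258, 0.0599]
tool_rot: [-0.541, -0.464, 0.546, -0.44]
force: [0.3, -0.1, -1.5]
finger_gap: 0.0664
```

Run:
```python
from h import *
plan(tw(0,0.0007,.04),TR[2])
s=bot.grab_frame('scene'); p,_,_=axes()
lid=(p[0],p[1],TR[2],p[2]-.0113)
overlay(s,[('tray',tuple(TR)+(0,)),('lid',lid)],'pics/s5.png',(110,170,240,270),6)
```

```text
t48.35 pos [ 0.4761 -0.2258  0.0599] yaw -0.183 tilt [-0.026  0.021 -0.999] gap 0.0664 F [ 0.3 -0.1 -1.5] q7 0.61
d [ 0.     -0.0013 -0.0199] dyaw -0.005 n 1
[1.99, 0.08, 0.16, np.float64(0.005)]
```

View pics/s5.png

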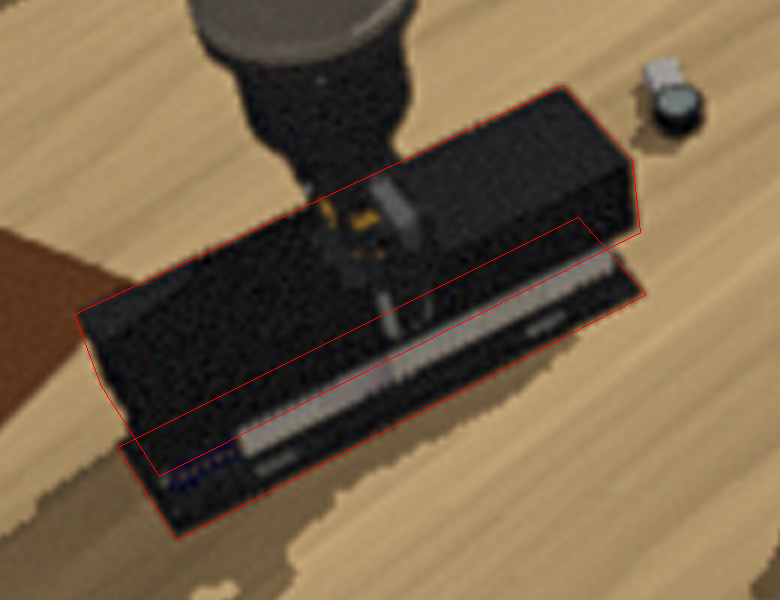

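Call:
play_rows([
  {"tx": 0.5,"ty": 0.1,"tz": 0.15,"twist": 0.005},
  {"tx": 0.8,"ty": 0,"tz": 0,"twist": 0},
  {"tx": 0.5,"ty": 0,"tz": 0,"twist": 0},
  {"tx": 0,"ty": 0,"tz": 0,"twist": 0},
])

```text
time_s: 48.9
ee_pos: [0.4767, -0.2275, 0.0412]
tool_rot: [-0.543, -0.462, 0.547, -0.439]
force: [0.1, -0.1, -1.3]
finger_gap: 0.0666
```

Run:
```python
from h import *
plan(tw(0,0.0007,.025),TR[2])
```

```text
t48.90 pos [ 0.4767 -0.2275  0.0412] yaw -0.189 tilt [-0.025  0.021 -0.999] gap 0.0666 F [ 0.1 -0.1 -1.3] q7 0.63
d [-0.0006  0.0004 -0.0162] dyaw 0.001 n 1
[1.62, -0.02, -0.0, np.float64(-0.001)]
```

Call:
play_rows([
  {"tx": 0.5,"ty": 0,"tz": 0,"twist": 0},
  {"tx": 0.4,"ty": 0,"tz": 0,"twist": 0},
  {"tx": 0.3,"ty": 0,"tz": 0,"twist": 0},
])

```text
time_s: 49.28
ee_pos: [0.4767, -0.2273, 0.0287]
tool_rot: [-0.543, -0.462, 0.547, -0.439]
force: [0.6, 1.0, -0.9]
finger_gap: 0.0664
```

Call:
play_rows([
  {"tx": 0.3,"ty": 0,"tz": 0,"twist": 0},
  {"tx": 0.2,"ty": 0,"tz": 0,"twist": 0},
])

```text
time_s: 49.52
ee_pos: [0.4769, -0.2273, 0.0235]
tool_rot: [-0.543, -0.462, 0.547, -0.439]
force: [0.9, -0.6, 0.2]
finger_gap: 0.0662
```

Call:
play_rows([
  {"tx": 0.1,"ty": 0,"tz": 0,"twist": 0},
  {"tx": 0.1,"ty": 0,"tz": 0,"twist": 0},
])

```text
time_s: 49.78
ee_pos: [0.477, -0.2273, 0.0216]
tool_rot: [-0.543, -0.462, 0.547, -0.439]
force: [-0.8, 0.9, 4.5]
finger_gap: 0.0665
```

Call:
play_rows([
  {"tx": 0.2,"ty": 0,"tz": 0,"twist": 0},
  {"tx": 0.1,"ty": 0,"tz": 0,"twist": 0},
])

```text
time_s: 50.02
ee_pos: [0.4766, -0.2275, 0.0185]
tool_rot: [-0.543, -0.461, 0.547, -0.439]
force: [-3.1, -2.0, 7.5]
finger_gap: 0.0662
```

Call:
play_rows([
  {"tx": 0.2,"ty": 0,"tz": 0,"twist": 0},
  {"tx": 0.1,"ty": 0,"tz": 0,"twist": 0},
])

```text
time_s: 50.28
ee_pos: [0.4765, -0.2277, 0.0176]
tool_rot: [-0.544, -0.462, 0.546, -0.439]
force: [-11.2, 7.5, 38.3]
finger_gap: 0.0663
```

Call:
play_rows([
  {"tx": 0,"ty": 0,"tz": 0,"twist": 0},
  {"tx": 0,"ty": 0,"tz": 0,"twist": 0},
  {"tx": 0,"ty": 0,"tz": 0,"twist": 0},
], hand=1)

```text
time_s: 50.65
ee_pos: [0.4767, -0.2275, 0.0176]
tool_rot: [-0.544, -0.462, 0.546, -0.439]
force: [-0.2, -0.0, -0.4]
finger_gap: 0.0853
```

Call:
play_rows([
  {"tx": -2,"ty": 0,"tz": 0,"twist": 0},
  {"tx": -4,"ty": 0,"tz": 0,"twist": 0},
  {"tx": -4,"ty": 0,"tz": 0,"twist": 0},
  {"tx": -3,"ty": 0,"tz": 0,"twist": 0},
  {"tx": 0,"ty": 0,"tz": 0,"twist": 0},
], hand=1)

```text
time_s: 51.28
ee_pos: [0.4792, -0.2316, 0.1558]
tool_rot: [-0.544, -0.461, 0.547, -0.439]
force: [-0.7, 0.4, -0.7]
finger_gap: 0.0854
```

Run:
```python
from h import *
s=bot.grab_frame('scene')
lid=tuple(TR)+(.006,)
overlay(s,[('tray',tuple(TR)+(0,)),('lid',lid)],'pics/s6.png',(110,170,240,270),6)
f=snap('wrist','pics/w40.png')
plan(tw(0,0,.15))
```

```text
t51.38 pos [ 0.4783 -0.2309  0.1536] yaw -0.191 tilt [-0.025  0.023 -0.999] gap 0.085 F [ 1.2 -0.2  0.7] q7 0.50
d [-0.0023  0.0031 -0.0036] dyaw 0 n 1
[0.38, -0.28, -0.26, 0.0]
```

View pics/s6.png

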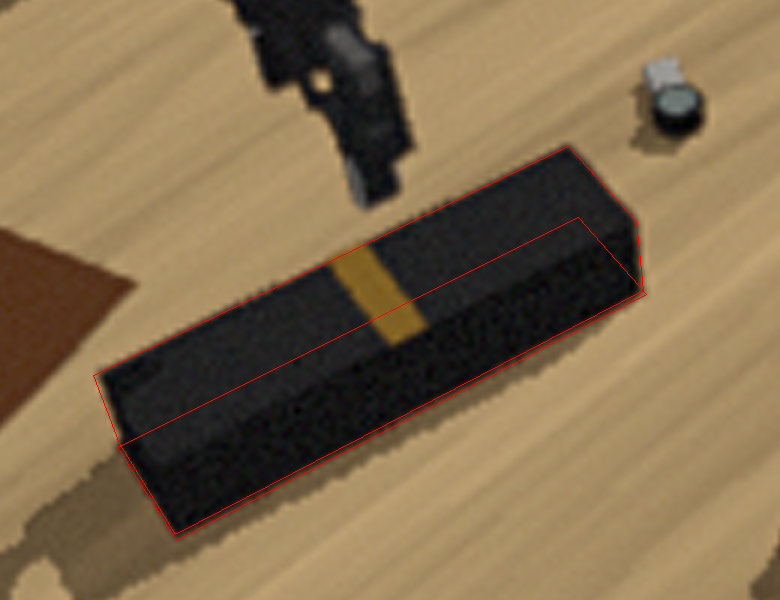

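View pics/w40.png

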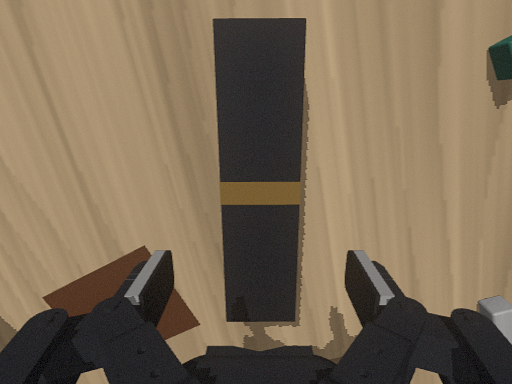

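Home by the overlay. To confirm, I'll probe and press the lid top at each end with shut fingers; the top should be at z = 0.058.

Run:
```python
from h import *
plan(tw(0,.085,.085),TR[2])
```

```text
t51.38 pos [ 0.4783 -0.2309  0.1536] yaw -0.191 tilt [-0.025  0.023 -0.999] gap 0.085 F [ 1.2 -0.2  0.7] q7 0.50
d [ 0.0135  0.0866 -0.0686] dyaw 0.003 n 3
[2.34, -0.04, -2.88, np.float64(-0.001)]
[2.34, -0.04, -2.88, np.float64(-0.001)]
[2.34, -0.03, -2.88, np.float64(-0.001)]
```

Call:
play_rows([
  {"tx": 0,"ty": 0,"tz": -3,"twist": 0},
  {"tx": 1.5,"ty": 0,"tz": -3,"twist": 0},
  {"tx": 2.5,"ty": 0,"tz": -2.4,"twist": 0},
  {"tx": 2.0,"ty": 0,"tz": 0,"twist": 0},
  {"tx": 0,"ty": 0,"tz": 0,"twist": 0},
], hand=-1)

```text
time_s: 52.0
ee_pos: [0.4904, -0.1443, 0.091]
tool_rot: [-0.542, -0.463, 0.549, -0.436]
force: [0.5, -0.3, -0.4]
finger_gap: 0.0003
```

Run:
```python
from h import *
plan(tw(0,.085,.058),TR[2])
```

```text
t52.00 pos [ 0.4904 -0.1443  0.091 ] yaw -0.193 tilt [-0.031  0.023 -0.999] gap 0.0003 F [ 0.5 -0.3 -0.4] q7 0.41
d [ 0.0015  0.     -0.033 ] dyaw 0.005 n 1
[3.3, 0.26, 0.02, np.float64(-0.005)]
```

Call:
play_rows([
  {"tx": 1.0,"ty": 0.1,"tz": 0,"twist": 0},
  {"tx": 1.0,"ty": 0,"tz": 0,"twist": 0},
  {"tx": 0.6,"ty": 0,"tz": 0,"twist": 0},
  {"tx": 0.3,"ty": 0,"tz": 0,"twist": 0},
])

```text
time_s: 52.5
ee_pos: [0.4907, -0.145, 0.0612]
tool_rot: [-0.543, -0.462, 0.549, -0.436]
force: [0.0, 0.5, 0.0]
finger_gap: 0.0001
```

Call:
play_rows([
  {"tx": 0.2,"ty": 0,"tz": 0,"twist": 0},
  {"tx": 0.15,"ty": 0,"tz": 0,"twist": 0},
])

```text
time_s: 52.75
ee_pos: [0.4899, -0.1449, 0.0579]
tool_rot: [-0.543, -0.462, 0.549, -0.435]
force: [-11.8, 4.1, 41.5]
finger_gap: 0.0002
```

Call:
play_rows([
  {"tx": -2.5,"ty": 0,"tz": 0,"twist": 0},
  {"tx": 0,"ty": 0,"tz": 4.5,"twist": 0},
  {"tx": 0,"ty": 0,"tz": 5,"twist": 0},
  {"tx": 0,"ty": 0,"tz": 4.5,"twist": 0},
  {"tx": 0,"ty": 0,"tz": 2,"twist": 0},
])

```text
time_s: 53.38
ee_pos: [0.4612, -0.3048, 0.0818]
tool_rot: [-0.542, -0.464, 0.547, -0.438]
force: [0.1, 0.9, 0.4]
finger_gap: 0.0
```

Run:
```python
from h import *
plan(tw(0,-.085,.058),TR[2])
```

```text
t53.38 pos [ 0.4612 -0.3048  0.0818] yaw -0.188 tilt [-0.029  0.024 -0.999] gap 0.0 F [0.1 0.9 0.4] q7 0.72
d [-0.0011 -0.0065 -0.0238] dyaw 0.0 n 1
[2.36, 0.1, 0.7, np.float64(-0.0)]
```

Call:
play_rows([
  {"tx": 0.5,"ty": 0.1,"tz": 0,"twist": 0},
  {"tx": 0.8,"ty": 0,"tz": 0,"twist": 0},
  {"tx": 0.6,"ty": 0,"tz": 0,"twist": 0},
])

```text
time_s: 53.75
ee_pos: [0.4618, -0.3043, 0.0619]
tool_rot: [-0.543, -0.463, 0.547, -0.438]
force: [0.1, 0.2, -0.1]
finger_gap: -0.0001
```

Call:
play_rows([
  {"tx": 0.2,"ty": 0,"tz": 0,"twist": 0},
  {"tx": 0.1,"ty": 0,"tz": 0,"twist": 0},
])

```text
time_s: 54.0
ee_pos: [0.462, -0.3029, 0.0581]
tool_rot: [-0.542, -0.464, 0.547, -0.438]
force: [-2.0, -1.5, 12.5]
finger_gap: 0.0002
```

Both ends are at 0.058, so the lid is home. I'll retreat and take a final look.

Call:
play_rows([
  {"tx": -3,"ty": 0,"tz": 0,"twist": 0},
  {"tx": -5,"ty": 0,"tz": 0,"twist": 0},
  {"tx": -5,"ty": 0,"tz": 0,"twist": 0},
  {"tx": -5,"ty": 3,"tz": 0,"twist": 0},
  {"tx": 0,"ty": 0,"tz": 0,"twist": 0},
])

```text
time_s: 54.62
ee_pos: [0.4978, -0.3117, 0.2427]
tool_rot: [-0.542, -0.465, 0.547, -0.438]
force: [-0.4, 0.3, -0.6]
finger_gap: -0.0001
```

Run:
```python
from h import *
f=bot.grab_frame('wrist'); 
print('lid',find('wrist',f,'lid',tuple(TR),z0=.006))
s=snap('scene','pics/s7.png')
print('lid scene',find('scene',s,'lid',tuple(TR),z0=.006))
print('F',bot.get_state()['force'])
```

```text
lid (array([ 0.4767, -0.2267, -0.186 ]), np.float64(0.987), 0.84, array([226.2, 103.4]))
lid scene (array([ 0.4754, -0.2243, -0.2028]), np.float64(0.95), 0.95, array([172.8, 226.5]))
F [ 0.59548184 -0.79468768  0.72471827]
```

View pics/s7.png

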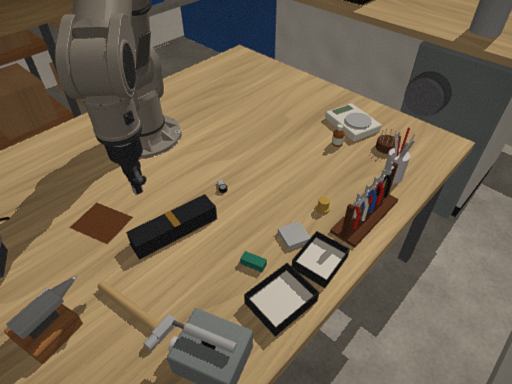

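The final view shows the closed box at (172,226), the loupe and tools where they were, and the arm clear. Handing in.

```bash
python3 -c "
from bench import bot
print(bot.close_job())"
```

```text
the job is handed in; nothing more can be done
None
```

The order is packed, the lid is pressed home, and I handed the job in at about 55 s of the 192 s allowed. The hand-in gave no verdict.

**Packing:** From one end of the tray to the other, the row is ring box, display1, tin, display2, card box and display3; there was no jar at this start. I pressed each clear cover home on the bench while gripping it, and pushed it again against the tray floor. Display3 had been knocked about 2.5 cm aside during the run, so I found it again before picking it up.

**Last checks:**
- **Items:** before the lid went on, all six matched their models in the tray to within about 2 mm, with the displays at 46 mm. Each cover stopped hard at the home height.
- **Lid height:** a probe found the lid top at 57.9 mm and 58.1 mm near the two ends. Fully home is 58 mm.
- **Lid position:** the wrist camera puts the lid within about 1.5 mm and 0.002 rad of the tray. The scene camera is coarser and disagreed slightly, at 3.5 mm and 0.015 rad off. Both are within the limits.
- **Bystanders:** in the last picture the loupe and bench tools stand where they were, and the arm touches nothing.

**Other things to know:**
- The tool picked up a tilt of up to about 0.05 rad during the run.
- Some placements pressed down harder than I meant, up to about 80 N at the wrist against the 120 N limit.

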